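# Check-weigh the sample jar and send the cartons down the flow lane

### The arm

A 6-joint arm with a two-finger parallel gripper is mounted at the origin on the work surface. World frame = base frame: x ahead of the robot, y to its left, z up, the work surface at z = 0. Lengths are in mm, angles in rad, forces in N, time in s.
With the tool pointing down it reaches from about 275 to 850 mm from the base axis. Payload 5.2 kg.
Tool frame: the origin (TCP) lies midway between the tips of the shut fingers; the grasp point (between the pads) lies 19 mm behind it (env.grip_point_offset is the distance from the TCP to the grasp point, in mm); z points along the fingers, y is the line along which they close (so a half turn about z gives the same grasp; the last joint's range is limited). The gripper opens to 85 mm and grips with 20 to 120 N. Pads are 22 mm wide; open, the fingers measure 114 mm over their backs; the gripper's body (76 mm by 85 mm) begins 54 mm behind the grasp point. The pads swing forward as they close: fully open they stand 13 mm farther back than shut.
Start: joints at [-1.339, 0.259, 1.535, -0, 1.348, -0.203], TCP at [231.696, -498.82, 231.31] pointing down, gripper open.
Joint ranges: [-3.14, 3.14], [-0.91, 2.08], [0.19, 2.58], [-1.22, 4.36], [0.22, 2.71], [-3.12, 3.12]. Speed limits (rad/s): [2.57, 2.57, 3.14, 3.14, 3.14, 3.14].

### API

Orientations are given as a rotation vector (axis times angle).
In Python, from rig import readout, viewer, env gives the robot as it stands.
- The arm moves only by the tool move_arm, never from a script. Its argument "rows" is a list of rows, each an object with "translation": the shift along the tool's x, y, z in m, a list of three; "angular": the turn, a rotation vector about the tool's x, y, z in degrees, a list of three; "claw": the finger opening in m, from 0 to 0.0854. A call has exactly 8 rows; each row is the pose to reach, as a shift and turn from the pose commanded when the call began, along the tool's axes at that moment; what a row does not reach only later rows make up. A row lasts 1/12 s, in which the tool goes at most 41.7 mm and 7.16 degrees, less where a joint would pass 70% of its speed; a pose out of reach is approached as far as the arm can. A call with a gripper value outside its range is refused whole. The fingers move at their own pace and stop on an object; the grip force is fixed at half the most. Time passes only in rows, so rows that repeat a pose let the fingers close, or fill a call up. It gives the time, the measured TCP pose, the force, the opening and the grip force at its end, in the units of the state.
- readout.state(): the state, without advancing time (a new reading comes with each control period).
- viewer.camera(name): name is "scene" or "top"; returns the picture (400x640x3 uint8, red, green, blue); there is no depth.
- viewer.calibration(name): a dict with "vfov" (degrees; the focal length in pixels is half the picture's height over the tangent of half this angle, whatever the lens; pixels are square), "cx", "cy" (the principal point, pixels), "dist_coeffs" ([k1, k2, p1, p2, k3] as OpenCV has them; the pictures are not rectified), "xyz" and "orientation" of the camera in the world. Camera axes: x right, y down, z forward; pixel columns grow to the right and rows downward; lengths in mm; the calibration is good to about 2 mm. A picture is of the moment at which its call begins. calibration takes no time and is no camera call.
- env.finish_job(): hands the job in; it is judged then, once.
Trained networks look in the newest picture that a camera, given by its name, has taken for a name from the list of things; names that differ only in an ending like _2 or _b are one class to them, and where a whole thing is asked for, a point or a joint stands for the part that bears it (a point fixed in the world has none). Each returns a list of dicts, best first, with "score" (0 to 1); they miss things now and then, are a little off and sometimes report something else, mostly with a low value. They report only what shows in the picture. A call takes as long as a camera call. They do not tell look-alikes from the thing itself.
- viewer.masks_of(name, camera): "mask" (400x640 bool, what is visible of it) and "position" ([row, column] in pixels, amid what is visible of it).
- viewer.mark_of(name, camera): "position" ([row, column] in pixels: a listed point, or the origin of a listed thing).
The state is a dict: "time_s": time; "joint_pos": joint angles; "qd": joint speeds; "effort": joint torques, N m; "ee_pos": TCP position; "ee_rot": TCP orientation; "force": force on the tool from outside, world axes, zero at the start; "ft_torque": the same for the moment, N m; "finger_gap": finger opening in mm; "grasp_force": force on a finger pad.
Only numpy, scipy, OpenCV 4.12 (cv2) and the standard library are available. Lean on these libraries where they do the work, as an engineer would, in place of code of your own. Each camera call takes 0.05 s, during which the arm holds its last target. There are 200 camera calls.

### The job

Check-weigh the sample jar: stand it on the hanging pan of the beam scale, slide the brass poise along the beam until the beam floats level on its own with the hand off, then stand the jar upright in the open blue-fronted sample drawer and push the drawer fully shut. Send every carton of the batch, right way up, down the white sloped lane so that they queue against the red stop with no gaps. Leave the sanitiser bottle, bowl and tape roll alone, and do not tip the jar over.

Things in the scene. Friction and masses are not known exactly. Their poses are not given: they have to be found in the camera images.
- scale: Beam scale on a fixed stand, blue pivot cheeks 164 mm high. Origin on the table under the pivot; pivot axis 150 mm up, along own x. The beam lies along own y: pan on the -y end, poise on the +y arm. Level when the beam's red tip (190 mm from the pivot) meets the green mark on the white plate, whose post (y +209 mm) is 170 mm high
- beam (a joint): Beam tilt, rad: 0 level, positive = pan side down, stops at +-0.16. Starts on the pan-down stop, even with the pan empty. A soft spring lets it float near level: off the stops, 1 mm of outward poise travel changes the resting tilt by about -0.01 rad; it settles in about 2 s
- poise (a joint): Poise travel along the beam, m: 0 is nearest the pivot (50 mm from it), up to 0.115, outward along the scale's own +y. Starts at 0 to 0.012; the balance point lies farther out and depends on the jar's hidden weight. About 1.5 N of friction holds it where it is left
- poise_grip (a point): Where to pinch the poise: centre of its black tab, 12 mm along the beam (scale y), 24 mm across, standing 44 mm above the 36 x 30 x 38 mm brass block; 47 mm above the beam axis, 16 mm below the tab's top. Rises and falls as the beam tilts
- pan_floor (a point): Centre of the pan floor's upper face, 90 mm below the beam axis. Pan 130 (scale x) x 110 mm (scale y), rim 8 mm, swings freely about scale x, open above. Hung by straps at x +-66 mm from a fork at beam height: its arms (x +-80 mm, 10 mm thick) run beside the pan, its crossbar lies 75 mm from the pan's middle on the pivot side
- jar: Yellow sample jar with a red cap, a cylinder 52 mm across and 80 mm high, 0.15 to 0.29 kg; origin at the centre of its underside, z up
- cabinet: Fixed white sample cabinet 166 mm wide (own y), 190 mm deep, 134 mm high; origin on the table below the middle of its front edge; the drawer opens along its own -x
- drawer (a joint): Drawer opening in m: 0 is shut, 0.15 fully out. About 1 N of friction, stays where it is left
- drawer_spot (a point): On the drawer's tray floor (18 mm above the table), 71 mm behind the inner face of the blue front: where to stand the jar. Tray 130 mm wide inside; side walls reach 49 mm above the table, the front 123 mm. At the start this spot lies 45 to 70 mm in front of the cabinet
- drawer_handle (a point): Middle of the front face of the steel lip handle (70 mm wide, 12 mm thick) on the blue drawer front, 100 mm above the table; the handle stands 24 mm out from the front. Push it along the cabinet's +x
- lane_bed: Flow lane bed, sloping 20 degrees, slick: a carton laid on it slides down by itself. Origin on the bed surface at the inner face of the red stop, mid-width; own x points down the slope, z square to the bed. Runs from x -0.30 m (top) to 0, 62 mm wide between side walls 22 mm high; stop 33 mm high. Cartons go in right way up, 56 mm side along the lane
- lane_load (a point): Point on the bed's surface 245 mm up from the stop, mid-width: where the middle of a carton is laid. Its axes are those of the bed
- carton1: Sealed white carton with a blue band and an orange patch on top, 56 (own x) x 50 (own y) x 45 mm high, about 140 g; origin at the centre of its underside. May be absent.
- carton2: Sealed white carton with a blue band and an orange patch on top, 56 (own x) x 50 (own y) x 45 mm high, about 140 g; origin at the centre of its underside. May be absent.
- carton3: Sealed white carton with a blue band and an orange patch on top, 56 (own x) x 50 (own y) x 45 mm high, about 140 g; origin at the centre of its underside. May be absent.
- carton4: Sealed white carton with a blue band and an orange patch on top, 56 (own x) x 50 (own y) x 45 mm high, about 140 g; origin at the centre of its underside. May be absent.
- spray: Bystander: small white sanitiser bottle with a blue cap, 48 mm across, 90 mm high; origin under its centre
- bowl: Bystander: steel bowl, 120 mm across, 50 mm high; origin under its centre
- tape: Bystander: green tape roll lying flat, 70 mm across, 20 mm high; origin under its centre
Things that resemble listed ones, but are neither listed nor needed, are in the scene too. Leave any black, green or turquoise look-alike of the carton1 alone.

How it is judged:
By the outcome, as a careful person would: the job done as asked, in the order asked, and still so for the second after the job is handed in, with the robot touching nothing.
Of carton1, carton2, carton3, carton4 only 2 to 4 are there at a start; the rules pass over those that are not, and their reading is None.
At some moment in a run one of carton1, carton2, carton3, carton4 may be knocked a few centimetres aside while the robot is not near it.
It also fails if it takes over 210 s, if anything falls off the work surface, if the arm or the gripper's body presses on something with over 40 N, if the wrist force passes 120 N, or if a joint passes its speed limit or range.

## Working session

There is one attempt and no reset: what is moved stays moved. The work goes in short steps, Python scripts to look and compute and a tool call to move; the robot and the scene stay as the last step left them, time stands still between calls to the robot, and variables do not carry over. Pictures are saved under pics/ and viewed, at most 14 in all, crops included, and the job is handed in when it is done.

Besides the shell and the picture viewer there is one more tool, called after ">>>" as name([rows], argument=value, ...), one row to a line, values as JSON. move_arm: Moves the arm, as the interface text tells. Its arguments: {"type":"object","properties":{"rows":{"type":"array","items":{"type":"object","properties":{"translation":{"type":"array","items":{"type":"number"}},"angular":{"type":"array","items":{"type":"number"}},"claw":{"type":"number"}}}}},"required":["rows"]}

```bash
mkdir -p pics; ls
python3 - <<'E'
from rig import readout, viewer, env
import cv2
for n in ("scene","top"):
    im=viewer.camera(n); cv2.imwrite(f"pics/{n}0.png",cv2.cvtColor(im,cv2.COLOR_RGB2BGR)); print(n,viewer.calibration(n))
print(readout.state()); print(env.grip_point_offset)
E
```

```text
pics
scene {'vfov': 56.978668821484405, 'cx': 320.77429699930366, 'cy': 198.7470434126072, 'dist_coeffs': array([-0.05725097,  0.        ,  0.        ,  0.        ,  0.        ]), 'xyz': array([1249.19063535,   39.5459817 ,  740.71393453]), 'orientation': array([-1.67448888, -1.72537688,  0.84433777])}
top {'vfov': 52.78000260409341, 'cx': 322.4462541512782, 'cy': 203.77866454863607, 'dist_coeffs': array([-0.04100999,  0.        ,  0.        ,  0.        ,  0.        ]), 'xyz': array([ 4.48392304e+02, -1.17971336e-01,  1.16533016e+03]), 'orientation': array([-2.19992675,  2.17972195, -0.10890275])}
{'time_s': 0.1, 'joint_pos': array([-1.33878770e+00,  2.59234249e-01,  1.53598620e+00, -4.98347473e-06,
        1.34799393e+00, -2.02782221e-01]), 'qd': array([ 0.00049032, -0.00094869, -0.00354627, -0.00138068,  0.00082541,
        0.00071605]), 'effort': array([ 1.67089398e-03, -4.46972573e+01, -2.91246575e+01, -2.16588951e-04,
        6.31168135e-03,  2.64044667e-05]), 'ee_pos': array([ 231.58775541, -498.33879829,  230.57208863]), 'ee_rot': array([-3.06606383e+00, -6.77252928e-01,  4.48335484e-05]), 'force': array([ 1.08872   , -0.29618521, -0.14983614]), 'ft_torque': array([ 0.05176016, -0.04442578,  0.06126383]), 'grasp_force': 0.0, 'finger_gap': 84.97765262077236}
18.700000000000003
```

View pics/scene0.png

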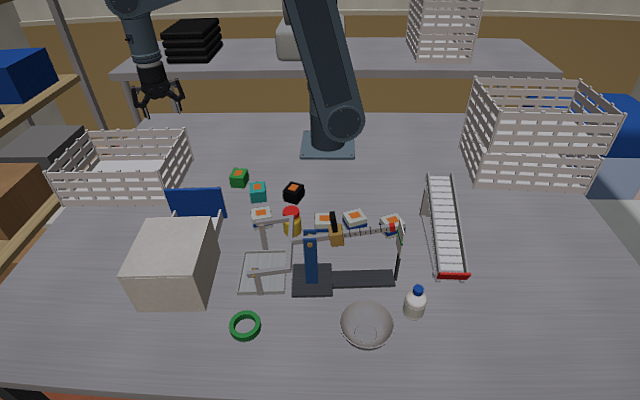

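View pics/top0.png

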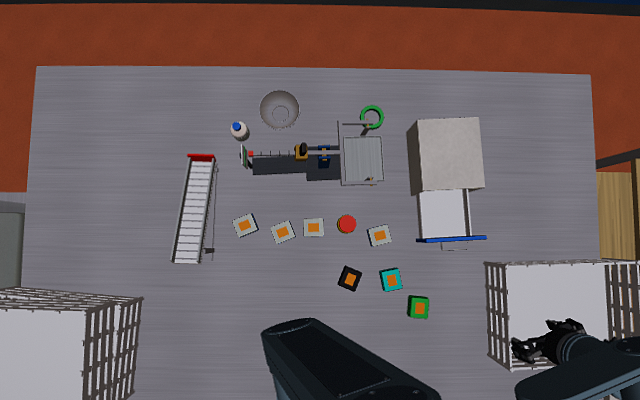

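Both views: lane at left in top view (stop at (201,157), load end (187,250)). White cartons are at (245,224), (283,232), (314,227) and (379,235), the jar at (346,224). The pan is at (362,160), poise at (301,150) and drawer at (443,215).

```bash
cat > h.py <<'E'
from rig import readout, viewer, env
import numpy as np, cv2
from scipy.spatial.transform import Rotation as R
def K(c):
    f=200/np.tan(np.radians(c["vfov"]/2)); return np.array([[f,0,c["cx"]],[0,f,c["cy"]],[0,0,1.]])
def ray(cam,rc):
    c=viewer.calibration(cam); p=np.array([[[rc[1],rc[0]]]],float)
    u=cv2.undistortPoints(p,K(c),c["dist_coeffs"])[0,0]
    return np.array(c["xyz"]),R.from_rotvec(c["orientation"]).apply([u[0],u[1],1.])
def onz(cam,rc,z):
    o,d=ray(cam,rc); return o+d*(z-o[2])/d[2]
def tri(a,b):  # rc in scene, rc in top
    (o1,d1),(o2,d2)=ray("scene",a),ray("top",b); d1/=np.linalg.norm(d1); d2/=np.linalg.norm(d2)
    s=np.linalg.lstsq(np.stack([d1,-d2],1),o2-o1,rcond=None)[0]
    p,q=o1+s[0]*d1,o2+s[1]*d2; return (p+q)/2,np.linalg.norm(p-q)
def proj(cam,P):
    c=viewer.calibration(cam); r=R.from_rotvec(c["orientation"]).inv()
    return cv2.projectPoints(np.atleast_2d(P).astype(float),r.as_rotvec(),-r.apply(c["xyz"]),K(c),c["dist_coeffs"])[0][:,0]
def color(im,lo,hi): return cv2.inRange(cv2.cvtColor(im,cv2.COLOR_RGB2HSV),np.array(lo),np.array(hi))
def patches(im,amin=25,amax=400):
    m=color(im,(8,150,120),(20,255,255)); out=[]
    for c in cv2.findContours(m,cv2.RETR_EXTERNAL,cv2.CHAIN_APPROX_NONE)[0]:
        if amin<cv2.contourArea(c)<amax: out.append(cv2.minAreaRect(c))
    return out
E
python3 - <<'E'
from h import *
np.set_printoptions(precision=1,suppress=True)
for n in ["scale","poise_grip","pan_floor","jar","cabinet","drawer_spot","drawer_handle","lane_bed","lane_load"]:
    d={}
    for cam in ("scene","top"):
        r=viewer.mark_of(n,cam); 
        if r: d[cam]=r[0]["position"]; print(n,cam,round(r[0]["score"],2),np.array(d[cam]))
    if len(d)==2: print("   ",*tri(d["scene"],d["top"]))
im=viewer.camera("top")
for p in patches(im):
    print("patch",np.array(p[0]),np.array(p[1]),round(p[2]),onz("top",p[0][::-1],45),[np.round(onz("top",q[::-1],45)[:2]) for q in cv2.boxPoints(p)])
for r in viewer.mark_of("carton1","top"): print("carton",round(r["score"],2),r["position"],onz("top",r["position"],0))
for r in viewer.masks_of("carton1","top"):
    m=r["mask"].astype(np.uint8); c=max(cv2.findContours(m,0,1)[0],key=cv2.contourArea); print(round(r["score"],2),cv2.minAreaRect(c))
for r in viewer.masks_of("jar","top")[:1]:
    print("jarmask",r["position"],onz("top",r["position"],80))
E
python3 -c "
import cv2;a=cv2.imread('pics/top0.png')[100:280,160:500];cv2.imwrite('pics/top0c.png',cv2.resize(a,(800,424),interpolation=2))"
```

```text
scale scene 0.83 [276.  311.2]
scale top 0.56 [157.2 322.2]
    [672.5 -20.2  31.8] 0.49460256012286474
poise_grip scene 0.8 [220.1 333.3]
poise_grip top 0.72 [147.9 300. ]
    [660.3  34.9 205.7] 4.039271826207433
pan_floor scene 0.58 [272.3 261.8]
pan_floor top 0.96 [162.1 363.4]
    [ 661.  -141.2   28.1] 6.182829602588982
jar scene 0.73 [232.1 292.3]
jar top 0.85 [225.2 347.2]
    [480.3 -91.8  -7.1] 6.64622988848209
cabinet scene 0.85 [251.1 191.6]
cabinet top 0.68 [194.  438.4]
    [ 573.1 -359.     4.6] 3.7298045410278307
drawer_spot scene 0.16 [230.1 326.5]
drawer_spot top 0.61 [212.5 441. ]
    [ 547.8 -144.9  154.6] 344.11978024726307
drawer_handle scene 0.73 [187.9 191.9]
drawer_handle top 0.95 [250.9 458.7]
    [ 411.8 -383.9   99.7] 0.22587582993263877
lane_bed scene 0.82 [277.9 451. ]
lane_bed top 0.86 [161.8 202.7]
    [658.6 324.3  15.1] 0.3484564091735369
lane_load scene 0.7 [227.8 324.1]
lane_load top 0.76 [242.5 186.6]
    [483.5 161.1 115.5] 341.15424733651884
patch [419. 308.] [10.  8.] 90 [ 252.5 -290.4   45. ] [array([ 266., -279.]), array([ 266., -302.]), arra
[... 3985 characters left out ...]
7, 446.6] [ 522.3 -385.9    0. ]
carton 0.45 [116.2, 367.7] [ 803.8 -154.5    0. ]
0.91 ((417.5242004394531, 306.71038818359375), (20.263099670410156, 22.422279357910156), 4.763640880584717)
0.81 ((282.637939453125, 231.84483337402344), (18.75522804260254, 21.354963302612305), 68.19859313964844)
0.75 ((313.0, 227.5), (19.0, 20.0), 90.0)
0.63 ((349.3448181152344, 278.137939453125), (19.312314987182617, 20.79787826538086), 21.801410675048828)
0.61 ((389.794189453125, 279.1764831542969), (22.55581283569336, 20.858062744140625), 75.96376037597656)
0.59 ((245.16380310058594, 224.7154998779297), (18.776823043823242, 21.796871185302734), 66.80140686035156)
jarmask [222.6, 346.7] [485.2 -86.7  80. ]
```

View pics/top0c.png

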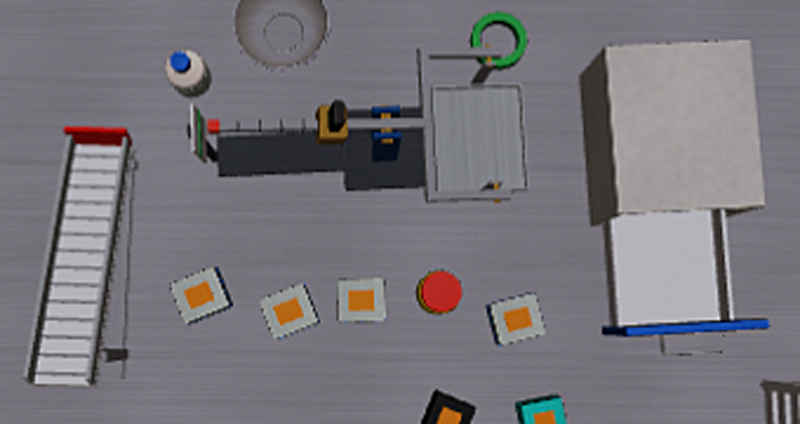

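The crop shows scale, pan, lane and drawer clearly: red tip near (251,153), pan (362,160), drawer front edge from (417,241) to (486,237). Next I fix the yaws.

Run:
```python
from h import *
np.set_printoptions(precision=1,suppress=True)
T=viewer.camera("top");S=viewer.camera("scene")
def comps(im,lo,hi,box,amin=8):
    m=color(im,lo,hi); r0,r1,c0,c1=box; k=np.zeros_like(m); k[r0:r1,c0:c1]=m[r0:r1,c0:c1]
    n,l,s,c=cv2.connectedComponentsWithStats(k); return [(s[i],c[i],l==i) for i in range(1,n) if s[i][4]>=amin]
def show(t,im,cam,lo,hi,box,z):
    for s,c,m in comps(im,lo,hi,box): print(t,s,c,onz(cam,c[::-1],z))
blue=((105,120,40),(125,255,255)); red=((0,170,90),(5,255,255)); 
show("tip top",T,"top",*red,(135,170,235,262),180)
show("tip scene",S,"scene",*red,(215,250,385,410),180)
show("cheek top",T,"top",*blue,(130,180,300,345),164)
show("cap top",T,"top",*red,(205,245,330,362),80)
show("stop top",T,"top",*red,(145,170,180,220),40)
show("green scene",S,"scene",(45,80,40),(80,255,255),(215,250,385,412),150)
for s,c,m in comps(T,*blue,(225,250,405,495),20):
    r=cv2.minAreaRect(np.argwhere(m)[:,::-1].astype(np.float32)); print("front",r)
    ys,xs=np.nonzero(m)
    for q in (xs.min()+2,xs.max()-2): print(q,onz("top",(ys[xs==q].min(),q),123),onz("top",(ys[xs==q].mean(),q),123))
r=viewer.mark_of("lane_load","top")[0]["position"]; print("load",onz("top",r,99))
r=viewer.masks_of("lane_bed","top")[0]; m=r["mask"]; rr=np.arange(155,270,5)
for y in range(160,268,8):
    x=np.nonzero(m[y])[0]; 
    if len(x): print(y,x.min(),x.max(),(x.min()+x.max())/2)
for n in ("drawer_spot","cabinet","pan_floor"):
    r=viewer.mark_of(n,"top")[0]["position"]; print(n,r,onz("top",r,{"drawer_spot":18,"cabinet":0,"pan_floor":40}[n]))
```

```text
tip top [249 151   4   5  20] [250.5 153. ] [651.7 160.1 180. ]
tip scene [390 223   5   9  39] [391.8 226.8] [651.9 161.9 180. ]
cheek top [318 145  12   3  29] [324.1 146.2] [674.4 -22.1 164. ]
cheek top [318 155  13   4  36] [324.6 157. ] [647.  -23.7 164. ]
cap top [339 215  17  17 216] [347.3 223.4] [483.2 -88.2  80. ]
stop top [187 154  27   3  61] [200.1 155. ] [673.5 325.1  40. ]
green scene [397 228   6  17  24] [399.2 236.2] [650.6 181.8 150. ]
front ((454.5723876953125, 238.7056884765625), (3.873034715652466, 63.06657791137695), 86.56636810302734)
425 [ 442.9 -287.2  123. ] [ 442.9 -287.2  123. ]
484 [ 451.7 -443.6  123. ] [ 449.  -443.6  123. ]
load [426.8 343.   99. ]
160 189 215 202.0
168 187 214 200.5
176 185 213 199.0
184 184 212 198.0
192 182 211 196.5
200 181 210 195.5
208 179 209 194.0
216 178 207 192.5
224 176 206 191.0
232 175 205 190.0
240 173 204 188.5
248 172 202 187.0
256 170 201 185.5
drawer_spot [213.9, 442.1] [ 514.7 -366.7   18. ]
cabinet [191.0, 438.5] [ 582.9 -362.8    0. ]
pan_floor [161.1, 363.3] [ 661.1 -136.4   40. ]
```

```bash
cat > plan.py <<'E'
import sys
from h import *
np.set_printoptions(precision=4,suppress=True)
def rot(yaw,tilt=0):  # tool x at world angle yaw, pointing down; tilt about the tool's y
    return R.from_euler("z",yaw,degrees=True)*R.from_euler("x",180,degrees=True)*R.from_euler("y",tilt,degrees=True)
def plan(calls):
    """calls: list of lists of (x,y,z,yaw,tilt); prints shifts from the pose at each call's start"""
    s=readout.state(); p0=np.array(s["ee_pos"]); r0=R.from_rotvec(s["ee_rot"])
    print("now",p0.round(1),"tool x",r0.apply([1,0,0]).round(3),"F",np.round(s["force"],1),"gap",round(s["finger_gap"],1),"t",round(s["time_s"],1),"q6",np.round(s["joint_pos"],2))
    for i,c in enumerate(calls):
        for w in c:
            r=rot(*w[3:]); d=r0.inv().apply(np.array(w[:3])-p0)/1000; a=np.degrees((r0.inv()*r).as_rotvec())
            print(i,w[:3],"->",d.round(4),a.round(1))
        p0,r0=np.array(w[:3],float),r
E
python3 - <<'E'
from plan import *
plan([[(330,-250,230,2.8),],[(483,-88,180,2.8)],[(483,-88,38,2.8)]])
E
```

```text
now [ 231.7 -498.8  231.3] tool x [0.907 0.421 0.   ] F [-0.2 -0.5  0.2] gap 85.5 t 1.6 q6 [-1.34  0.26  1.54  0.    1.35 -0.2 ]
0 (330, -250, 230) -> [ 0.194  -0.1843  0.0013] [-0.  -0.  22.1]
1 (483, -88, 180) -> [ 0.1607 -0.1543  0.05  ] [0. 0. 0.]
2 (483, -88, 38) -> [ 0.    -0.     0.142] [0. 0. 0.]
```

>>> move_arm([
  {"translation":[0.02,-0.02,0],"angular":[0,0,3],"claw":0.07},
  {"translation":[0.05,-0.047,0],"angular":[0,0,8],"claw":0.07},
  {"translation":[0.078,-0.074,0],"angular":[0,0,13],"claw":0.07},
  {"translation":[0.106,-0.1,0],"angular":[0,0,18],"claw":0.07},
  {"translation":[0.134,-0.127,0],"angular":[0,0,22],"claw":0.07},
  {"translation":[0.162,-0.154,0],"angular":[0,0,22.1],"claw":0.07},
  {"translation":[0.185,-0.176,0],"angular":[0,0,22.1],"claw":0.07},
  {"translation":[0.194,-0.184,0],"angular":[0,0,22.1],"claw":0.07},
])

```text
time_s: 2.22
ee_pos: [330.7, -246.2, 231.5]
ee_rot: [-3.139, -0.081, -0.001]
force: [-1.2, -0.2, -0.7]
finger_gap: 70.0
grasp_force: 0.0
```

>>> move_arm([
  {"translation":[0.016,-0.015,0],"angular":[0,0,0],"claw":0.07},
  {"translation":[0.042,-0.04,0.01],"angular":[0,0,0],"claw":0.07},
  {"translation":[0.068,-0.065,0.02],"angular":[0,0,0],"claw":0.07},
  {"translation":[0.094,-0.09,0.03],"angular":[0,0,0],"claw":0.07},
  {"translation":[0.12,-0.115,0.04],"angular":[0,0,0],"claw":0.07},
  {"translation":[0.145,-0.14,0.05],"angular":[0,0,0],"claw":0.07},
  {"translation":[0.161,-0.154,0.05],"angular":[0,0,0],"claw":0.07},
  {"translation":[0.161,-0.154,0.05],"angular":[0,0,0],"claw":0.07},
])

```text
time_s: 2.88
ee_pos: [485.4, -85.5, 180.7]
ee_rot: [-3.139, -0.083, -0.001]
force: [-0.4, 0.8, -0.3]
finger_gap: 70.1
grasp_force: 0.0
```

Run:
```python
from plan import *
im=viewer.camera("top"); s=readout.state(); print(proj("top",s["ee_pos"]))
cv2.imwrite("pics/a1.png",cv2.cvtColor(viewer.camera("scene")[140:300,180:420],cv2.COLOR_RGB2BGR))
plan([[(483,-88,38,2.8)],[(483,-88,215,2.8)],[(666,-138,215,2.8)],[(666,-138,130,2.8),(666,-138,80,2.8)]])
```

```text
[[350.1045 221.6314]]
now [483.5 -88.  181.1] tool x [ 0.999  0.052 -0.001] F [ 0.2 -0.3  0.3] gap 70.0 t 3.0 q6 [-0.41  0.2   1.75 -0.    1.2   1.11]
0 (483, -88, 38) -> [-0.0004 -0.      0.1431] [0.  0.  0.2]
1 (483, -88, 215) -> [ 0.     0.    -0.177] [0. 0. 0.]
2 (666, -138, 215) -> [0.1803 0.0589 0.    ] [0. 0. 0.]
3 (666, -138, 130) -> [ 0.    -0.     0.085] [0. 0. 0.]
3 (666, -138, 80) -> [ 0.    -0.     0.135] [0. 0. 0.]
```

View pics/a1.png

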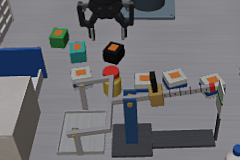

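The crop shows the open gripper directly over the jar, cap at about (291,212) in the full scene picture, with the neighbouring cartons clear. Descending.

>>> move_arm([
  {"translation":[0,0,0.02],"angular":[0,0,0],"claw":0.07},
  {"translation":[0,0,0.045],"angular":[0,0,0],"claw":0.07},
  {"translation":[0,0,0.07],"angular":[0,0,0],"claw":0.07},
  {"translation":[0,0,0.095],"angular":[0,0,0],"claw":0.07},
  {"translation":[0,0,0.12],"angular":[0,0,0],"claw":0.07},
  {"translation":[0,0,0.138],"angular":[0,0,0],"claw":0.07},
  {"translation":[0,0,0.143],"angular":[0,0,0],"claw":0.07},
  {"translation":[0,0,0.143],"angular":[0,0,0],"claw":0.07},
])

```text
time_s: 3.65
ee_pos: [481.9, -89.2, 37.5]
ee_rot: [-3.14, -0.075, 0.004]
force: [0.6, 0.4, -0.1]
finger_gap: 69.9
grasp_force: 0.0
```

>>> move_arm([
  {"translation":[0,0,0],"angular":[0,0,0],"claw":0.06},
  {"translation":[0,0,0],"angular":[0,0,0],"claw":0.045},
  {"translation":[0,0,0],"angular":[0,0,0],"claw":0.045},
  {"translation":[0,0,0],"angular":[0,0,0],"claw":0.045},
  {"translation":[0,0,0],"angular":[0,0,0],"claw":0.045},
  {"translation":[0,0,0],"angular":[0,0,0],"claw":0.045},
  {"translation":[0,0,-0.01],"angular":[0,0,0],"claw":0.045},
  {"translation":[0,0,-0.025],"angular":[0,0,0],"claw":0.045},
])

```text
time_s: 4.32
ee_pos: [482.8, -88.3, 63.9]
ee_rot: [-3.14, -0.077, 0.002]
force: [-0.3, -0.7, -1.0]
finger_gap: 48.6
grasp_force: 62.8
```

>>> move_arm([
  {"translation":[0,0,-0.02],"angular":[0,0,0],"claw":0.045},
  {"translation":[0,0,-0.045],"angular":[0,0,0],"claw":0.045},
  {"translation":[0,0,-0.07],"angular":[0,0,0],"claw":0.045},
  {"translation":[0,0,-0.095],"angular":[0,0,0],"claw":0.045},
  {"translation":[0,0,-0.12],"angular":[0,0,0],"claw":0.045},
  {"translation":[0,0,-0.145],"angular":[0,0,0],"claw":0.045},
  {"translation":[0,0,-0.155],"angular":[0,0,0],"claw":0.045},
  {"translation":[0,0,-0.155],"angular":[0,0,0],"claw":0.045},
])

```text
time_s: 4.98
ee_pos: [485.0, -89.1, 221.9]
ee_rot: [3.138, 0.077, 0.01]
force: [0.0, 0.0, -2.2]
finger_gap: 48.3
grasp_force: 62.9
```

Run:
```python
from plan import *
cv2.imwrite("pics/a2.png",cv2.cvtColor(np.hstack([viewer.camera("scene")[120:320,200:430],viewer.camera("top")[100:300,220:500]]),cv2.COLOR_RGB2BGR))
plan([[(666,-138,218,2.8)],[(666,-138,130,2.8),(666,-138,80,2.8)]])
```

```text
now [483.  -88.3 218.1] tool x [0.999 0.049 0.   ] F [-0.2  0.7 -2.5] gap 48.6 t 5.1 q6 [-0.41  0.16  1.69  0.    1.29  1.11]
0 (666, -138, 218) -> [0.1803 0.0586 0.0001] [ 0. -0.  0.]
1 (666, -138, 130) -> [ 0.    -0.     0.088] [0. 0. 0.]
1 (666, -138, 80) -> [ 0.    -0.     0.138] [0. 0. 0.]
```

View pics/a2.png

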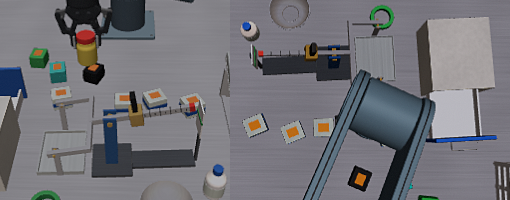

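The jar is held upright: cap at about (286,157) in the scene picture, and the pan centre is near (364,158) in the top view. Carrying it to the pan.

>>> move_arm([
  {"translation":[0.015,0.005,0],"angular":[0,0,0],"claw":0.045},
  {"translation":[0.045,0.015,0],"angular":[0,0,0],"claw":0.045},
  {"translation":[0.075,0.025,0],"angular":[0,0,0],"claw":0.045},
  {"translation":[0.105,0.034,0],"angular":[0,0,0],"claw":0.045},
  {"translation":[0.135,0.044,0],"angular":[0,0,0],"claw":0.045},
  {"translation":[0.162,0.053,0],"angular":[0,0,0],"claw":0.045},
  {"translation":[0.18,0.059,0],"angular":[0,0,0],"claw":0.045},
  {"translation":[0.18,0.059,0],"angular":[0,0,0],"claw":0.045},
])

```text
time_s: 5.75
ee_pos: [668.0, -139.5, 214.0]
ee_rot: [-3.139, -0.076, 0.005]
force: [-0.8, 0.4, -2.2]
finger_gap: 48.2
grasp_force: 62.8
```

>>> move_arm([
  {"translation":[0,0,0],"angular":[0,0,0],"claw":0.045},
  {"translation":[0,0,0.02],"angular":[0,0,0],"claw":0.045},
  {"translation":[0,0,0.045],"angular":[0,0,0],"claw":0.045},
  {"translation":[0,0,0.07],"angular":[0,0,0],"claw":0.045},
  {"translation":[0,0,0.09],"angular":[0,0,0],"claw":0.045},
  {"translation":[0,0,0.105],"angular":[0,0,0],"claw":0.045},
  {"translation":[0,0,0.115],"angular":[0,0,0],"claw":0.045},
  {"translation":[0,0,0.12],"angular":[0,0,0],"claw":0.045},
])

```text
time_s: 6.42
ee_pos: [663.9, -137.8, 95.8]
ee_rot: [-3.139, -0.077, 0.007]
force: [-0.4, 0.9, -2.0]
finger_gap: 48.5
grasp_force: 62.8
```

Run:
```python
from plan import *
im=viewer.camera("scene")
cv2.imwrite("pics/a3.png",cv2.resize(cv2.cvtColor(im[180:330,200:430],cv2.COLOR_RGB2BGR),None,fx=3,fy=3,interpolation=2))
plan([])
```

```text
now [ 664.2 -137.9   95.9] tool x [ 0.999  0.049 -0.004] F [ 0.5 -0.7 -2.6] gap 48.5 t 6.5 q6 [-0.37  0.59  1.36 -0.    1.19  1.15]
```

View pics/a3.png

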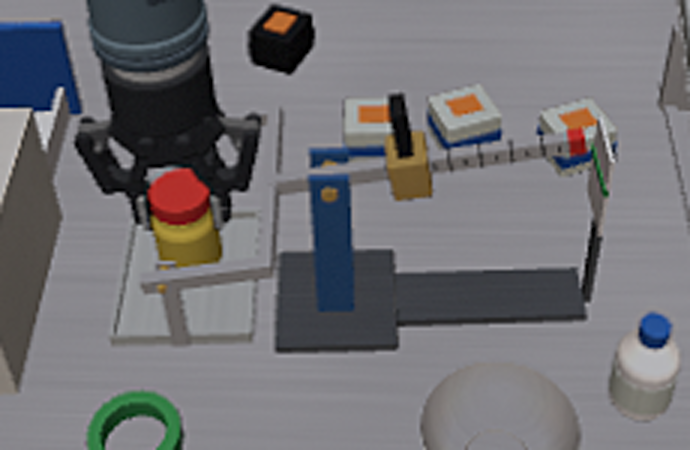

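The jar hangs upright inside the pan (cap near (260,245) in the full picture), clear of the fork. I'll check its centring.

Run:
```python
from plan import *
for q in [(113,340),(250,340),(135,215),(262,215)]: print(q,onz("scene",(180+q[1]/3,200+q[0]/3),48))
print((proj("scene",[[664,-138,56],[666,-138,42]])-[200,180])*3)
```

```text
(113, 340) [ 740.7057 -184.9882   48.    ]
(250, 340) [737.4816 -79.8184  48.    ]
(135, 215) [ 611.2541 -193.5375   48.    ]
(262, 215) [608.5993 -84.6648  48.    ]
[[188.3577 257.5535]
 [190.0396 270.758 ]]
```

>>> move_arm([
  {"translation":[0.003,0,0],"angular":[0,0,0],"claw":0.045},
  {"translation":[0.005,0,0.003],"angular":[0,0,0],"claw":0.045},
  {"translation":[0.005,0,0.006],"angular":[0,0,0],"claw":0.045},
  {"translation":[0.005,0,0.009],"angular":[0,0,0],"claw":0.045},
  {"translation":[0.005,0,0.011],"angular":[0,0,0],"claw":0.045},
  {"translation":[0.005,0,0.013],"angular":[0,0,0],"claw":0.045},
  {"translation":[0.005,0,0.014],"angular":[0,0,0],"claw":0.045},
  {"translation":[0.005,0,0.014],"angular":[0,0,0],"claw":0.045},
])

```text
time_s: 7.13
ee_pos: [670.8, -138.3, 84.0]
ee_rot: [-3.14, -0.077, 0.001]
force: [0.3, 0.6, -1.5]
finger_gap: 48.8
grasp_force: 62.8
```

>>> move_arm([
  {"translation":[0,0,0.001],"angular":[0,0,0],"claw":0.045},
  {"translation":[0,0,0.002],"angular":[0,0,0],"claw":0.045},
  {"translation":[0,0,0.003],"angular":[0,0,0],"claw":0.045},
  {"translation":[0,0,0.003],"angular":[0,0,0],"claw":0.045},
  {"translation":[0,0,0.003],"angular":[0,0,0],"claw":0.045},
  {"translation":[0,0,0.003],"angular":[0,0,0],"claw":0.045},
  {"translation":[0,0,0.003],"angular":[0,0,0],"claw":0.045},
  {"translation":[0,0,0.003],"angular":[0,0,0],"claw":0.045},
])

```text
time_s: 7.8
ee_pos: [671.1, -138.4, 81.4]
ee_rot: [-3.141, -0.077, -0.0]
force: [-0.5, -0.1, -0.7]
finger_gap: 48.4
grasp_force: 62.9
```

>>> move_arm([
  {"translation":[0,0,0.001],"angular":[0,0,0],"claw":0.045},
  {"translation":[0,0,0.001],"angular":[0,0,0],"claw":0.05},
  {"translation":[0,0,0.001],"angular":[0,0,0],"claw":0.055},
  {"translation":[0,0,0.001],"angular":[0,0,0],"claw":0.06},
  {"translation":[0,0,0.001],"angular":[0,0,0],"claw":0.066},
  {"translation":[0,0,0.001],"angular":[0,0,0],"claw":0.07},
  {"translation":[0,0,0.001],"angular":[0,0,0],"claw":0.07},
  {"translation":[0,0,-0.005],"angular":[0,0,0],"claw":0.07},
])

```text
time_s: 8.47
ee_pos: [670.3, -139.1, 85.1]
ee_rot: [3.14, 0.076, -0.003]
force: [-0.4, -3.9, -1.9]
finger_gap: 69.9
grasp_force: 0.0
```

>>> move_arm([
  {"translation":[0,0,-0.01],"angular":[0,0,0],"claw":0.07},
  {"translation":[0,0,-0.025],"angular":[0,0,0],"claw":0.07},
  {"translation":[0,0,-0.05],"angular":[0,0,0],"claw":0.07},
  {"translation":[0,0,-0.08],"angular":[0,0,0],"claw":0.07},
  {"translation":[0,0,-0.11],"angular":[0,0,0],"claw":0.07},
  {"translation":[0,0,-0.14],"angular":[0,0,0],"claw":0.07},
  {"translation":[0,0,-0.16],"angular":[0,0,0],"claw":0.07},
  {"translation":[0,0,-0.165],"angular":[0,0,0],"claw":0.07},
])

```text
time_s: 9.13
ee_pos: [672.8, -138.0, 257.9]
ee_rot: [3.138, 0.078, 0.014]
force: [-1.2, -0.2, 1.1]
finger_gap: 69.7
grasp_force: 0.0
```

Run:
```python
from plan import *
T=viewer.camera("top");S=viewer.camera("scene")
cv2.imwrite("pics/a4.png",np.vstack([cv2.resize(cv2.cvtColor(S[190:320,220:420],cv2.COLOR_RGB2BGR),(800,520),interpolation=2)]))
for cam in ("scene","top"):
    for r in viewer.mark_of("poise_grip",cam)[:2]: print(cam,r["score"],r["position"],onz(cam,r["position"],205))
# black tab blob
for cam,im,b in (("scene",S,(200,245,320,350)),("top",T,(130,165,290,315))):
    m=color(im,(0,0,0),(180,255,45)); k=np.zeros_like(m); k[b[0]:b[1],b[2]:b[3]]=m[b[0]:b[1],b[2]:b[3]]
    n,l,s,c=cv2.connectedComponentsWithStats(k); print(cam,[(s[i],c[i].round(1),onz(cam,c[i][::-1],205).round(1)) for i in range(1,n) if s[i][4]>10])
plan([])
```

```text
scene 0.86 [222.7, 332.9] [667.973   32.0955 205.    ]
scene 0.69 [227.2, 354.6] [681.1557  78.0122 205.    ]
top 0.73 [147.3, 301.0] [661.8724  34.5176 205.    ]
scene [(array([330, 212,   8,  21, 101], dtype=int32), array([333.1, 221.6]), array([664.5,  32.6, 205. ]))]
top [(array([300, 143,   7,  13,  73], dtype=int32), array([302.6, 149.3]), array([657.1,  30.6, 205. ])), (array([296, 159,  11,   3,  20], dtype=int32), array([300.6, 160.4]), array([629.8,  34.9, 205. ]))]
now [ 670.4 -137.7  249.8] tool x [ 0.999  0.049 -0.002] F [-0.3  0.6 -0.6] gap 70.1 t 9.3 q6 [-0.37  0.5   1.14  0.    1.51  1.16]
```

View pics/a4.png

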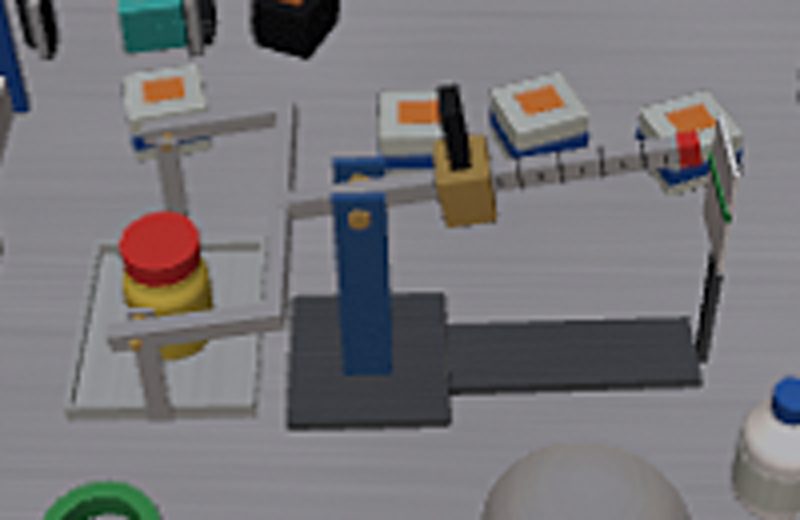

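The jar stands upright in the pan, its cap near (260,252) in the full picture, and the beam is still on the pan-down stop with the tip at (392,227). Next the poise tab, at about (660,31,206).

```bash
sed -i 's/def rot(yaw,tilt=0):.*/def rot(yaw,tilt=0,tx=0):  # tool x at world angle yaw, pointing down; turned about tool x by tx then tool y by tilt/; s/R.from_euler("y",tilt,degrees=True)/R.from_euler("x",tx,degrees=True)*R.from_euler("y",tilt,degrees=True)/' plan.py
python3 - <<'E'
from plan import *
plan([[(660,25,250,2.8,0,9.2)],[(660,33.5,190.5,2.8,0,9.2)]])
E
```

```text
now [ 670.4 -137.7  249.8] tool x [ 0.999  0.049 -0.002] F [-0.3  0.6 -0.6] gap 70.1 t 9.3 q6 [-0.37  0.5   1.14  0.    1.51  1.16]
0 (660, 25, 250) -> [-0.0023 -0.163   0.0001] [9.1 0.1 0. ]
1 (660, 33.5, 190.5) -> [0.0004 0.0011 0.0601] [0. 0. 0.]
```

>>> move_arm([
  {"translation":[0,-0.015,0],"angular":[1,0,0],"claw":0.05},
  {"translation":[-0.001,-0.04,0],"angular":[3,0,0],"claw":0.04},
  {"translation":[-0.001,-0.07,0],"angular":[5,0,0],"claw":0.04},
  {"translation":[-0.002,-0.1,0],"angular":[7,0,0],"claw":0.04},
  {"translation":[-0.002,-0.13,0],"angular":[8.5,0,0],"claw":0.04},
  {"translation":[-0.002,-0.152,0],"angular":[9.1,0,0],"claw":0.04},
  {"translation":[-0.002,-0.163,0],"angular":[9.1,0,0],"claw":0.04},
  {"translation":[-0.002,-0.163,0],"angular":[9.1,0,0],"claw":0.04},
])

```text
time_s: 10.0
ee_pos: [660.1, 27.5, 250.0]
ee_rot: [-2.98, -0.077, 0.01]
force: [0.1, -0.3, -0.1]
finger_gap: 40.1
grasp_force: 0.0
```

>>> move_arm([
  {"translation":[0,0,0],"angular":[0,0,0],"claw":0.04},
  {"translation":[0,0.001,0.01],"angular":[0,0,0],"claw":0.04},
  {"translation":[0,0.001,0.02],"angular":[0,0,0],"claw":0.04},
  {"translation":[0,0.001,0.032],"angular":[0,0,0],"claw":0.04},
  {"translation":[0,0.001,0.044],"angular":[0,0,0],"claw":0.04},
  {"translation":[0,0.001,0.054],"angular":[0,0,0],"claw":0.04},
  {"translation":[0,0.001,0.06],"angular":[0,0,0],"claw":0.04},
  {"translation":[0,0.001,0.06],"angular":[0,0,0],"claw":0.04},
])

```text
time_s: 10.67
ee_pos: [659.6, 32.6, 189.4]
ee_rot: [-2.981, -0.072, 0.012]
force: [0.2, -0.4, 0.6]
finger_gap: 40.0
grasp_force: 0.0
```

Run:
```python
from plan import *
T=viewer.camera("top");S=viewer.camera("scene")
cv2.imwrite("pics/a5.png",cv2.resize(cv2.cvtColor(S[160:280,250:420],cv2.COLOR_RGB2BGR),None,fx=4,fy=4,interpolation=2))
plan([])
```

```text
now [660.7  32.5 191.7] tool x [ 0.999  0.049 -0.   ] F [-0.2 -1.2  0.2] gap 39.6 t 10.8 q6 [-0.2   0.49  1.3   0.16  1.39  1.29]
```

View pics/a5.png

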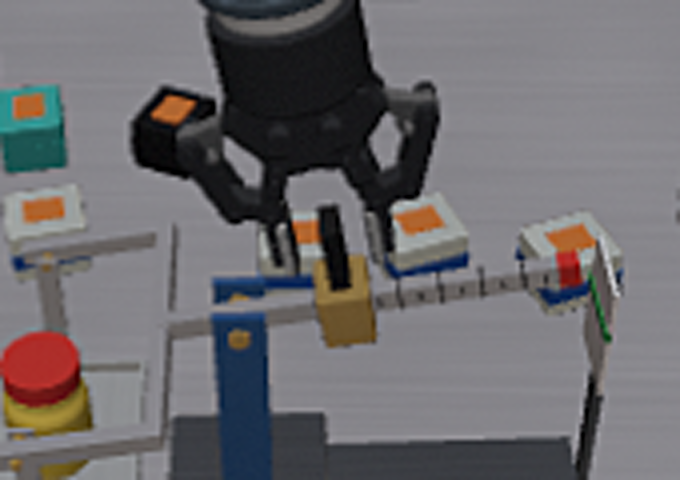

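The tab at about (333,221) sits midway between the pads. Pinch it and slide about 60 mm along the beam.

>>> move_arm([
  {"translation":[0,0,0],"angular":[0,0,0],"claw":0.03},
  {"translation":[0,0,0],"angular":[0,0,0],"claw":0.02},
  {"translation":[0,0,0],"angular":[0,0,0],"claw":0.008},
  {"translation":[0,0,0],"angular":[0,0,0],"claw":0.008},
  {"translation":[0,0,0],"angular":[0,0,0],"claw":0.008},
  {"translation":[0,0,0],"angular":[0,0,0],"claw":0.008},
  {"translation":[0,0,0],"angular":[0,0,0],"claw":0.008},
  {"translation":[0,0,0],"angular":[0,0,0],"claw":0.008},
])

```text
time_s: 11.43
ee_pos: [661.1, 32.7, 192.7]
ee_rot: [-2.982, -0.073, 0.004]
force: [-0.1, -1.0, 5.5]
finger_gap: 11.0
grasp_force: 60.0
```

>>> move_arm([
  {"translation":[0,-0.003,0],"angular":[0,0,0],"claw":0.008},
  {"translation":[0,-0.008,0],"angular":[0,0,0],"claw":0.008},
  {"translation":[0,-0.013,0],"angular":[0,0,0],"claw":0.008},
  {"translation":[0,-0.018,0],"angular":[0,0,0],"claw":0.008},
  {"translation":[0,-0.023,0],"angular":[0,0,0],"claw":0.008},
  {"translation":[0,-0.027,0],"angular":[0,0,0],"claw":0.008},
  {"translation":[0,-0.03,0],"angular":[0,0,0],"claw":0.008},
  {"translation":[0,-0.03,0],"angular":[0,0,0],"claw":0.008},
])

```text
time_s: 12.1
ee_pos: [659.2, 63.5, 197.1]
ee_rot: [-2.982, -0.074, 0.005]
force: [0.1, -0.8, 6.4]
finger_gap: 10.8
grasp_force: 60.0
```

>>> move_arm([
  {"translation":[0,-0.003,0],"angular":[0,0,0],"claw":0.008},
  {"translation":[0,-0.008,0],"angular":[0,0,0],"claw":0.008},
  {"translation":[0,-0.013,0],"angular":[0,0,0],"claw":0.008},
  {"translation":[0,-0.019,0],"angular":[0,0,0],"claw":0.008},
  {"translation":[0,-0.025,0],"angular":[0,0,0],"claw":0.008},
  {"translation":[0,-0.029,0],"angular":[0,0,0],"claw":0.008},
  {"translation":[0,-0.032,0],"angular":[0,0,0],"claw":0.008},
  {"translation":[0,-0.032,0],"angular":[0,0,0],"claw":0.008},
])

```text
time_s: 12.77
ee_pos: [657.4, 95.3, 201.8]
ee_rot: [-2.981, -0.075, 0.006]
force: [-1.1, -0.5, 4.0]
finger_gap: 11.2
grasp_force: 59.8
```

>>> move_arm([
  {"translation":[0,0,0],"angular":[0,0,0],"claw":0.014},
  {"translation":[0,0,0],"angular":[0,0,0],"claw":0.02},
  {"translation":[0,0,0],"angular":[0,0,0],"claw":0.036},
  {"translation":[0,0,-0.01],"angular":[0,0,0],"claw":0.05},
  {"translation":[0,0,-0.03],"angular":[0,0,0],"claw":0.05},
  {"translation":[0,0,-0.05],"angular":[0,0,0],"claw":0.05},
  {"translation":[0,0,-0.06],"angular":[0,0,0],"claw":0.05},
  {"translation":[0,0,-0.06],"angular":[0,0,0],"claw":0.05},
])

```text
time_s: 13.43
ee_pos: [659.5, 83.9, 264.4]
ee_rot: [-2.982, -0.073, -0.003]
force: [0.3, -0.7, 0.3]
finger_gap: 50.4
grasp_force: 0.0
```

```bash
cat > tilt.py <<'E'
from plan import *
def blob(im,los,box):
    m=sum(color(im,lo,hi) for lo,hi in los); k=np.zeros_like(m); r0,r1,c0,c1=box; k[r0:r1,c0:c1]=m[r0:r1,c0:c1]
    n,l,s,c=cv2.connectedComponentsWithStats(k)
    i=max(range(1,n),key=lambda i:s[i][4]) if n>1 else 0
    return (s[i],c[i]) if i else None
RED=[((0,140,70),(6,255,255)),((174,140,70),(180,255,255))]
def tilt(n=5):
    # tip centre at 190-? mm from pivot: compare measured column/row with prediction over tilt
    th=np.linspace(-.18,.18,181); piv=np.array([660.7,-23,150.]); u=np.array([-.049,.999,0])
    P=np.array([piv+185*np.cos(t)*u+[0,0,185*np.sin(t)] for t in th]); q=proj("scene",P)
    rows=[]
    for _ in range(n):
        S=viewer.camera("scene"); b=blob(S,RED,(205,268,380,412)); 
        g=blob(S,[((45,80,40),(80,255,255))],(205,268,385,415))
        rows.append((*b[1],b[0][4],*(g[1] if g else (0,0))))
    r=np.mean(rows,0); print("tip px",r.round(2),"spread",np.ptp(rows,0).round(2)[1])
    print("tilt",np.interp(-r[1],-q[::-1][::-1,1] if q[0,1]<q[-1,1] else -q[:,1],th).round(4),"rowrange",q[0,1],q[90,1],q[-1,1])
    return S
E
python3 - <<'E'
from tilt import *
S=tilt(); plan([])
E
```

```text
tip px [391.8  235.9   42.2  399.25 236.17] spread 1.36
tilt 0.0083 rowrange 246.60081762023836 236.3779627995329 225.6830084812875
now [657.4  84.7 259.4] tool x [ 0.999  0.049 -0.003] F [ 0.6 -0.2 -0.6] gap 49.8 t 13.7 q6 [-0.13  0.45  1.2   0.16  1.52  1.39]
```

>>> move_arm([
  {"translation":[0,0,-0.01],"angular":[0,0,0],"claw":0.05},
  {"translation":[0,0,-0.02],"angular":[0,0,0],"claw":0.05},
  {"translation":[0,0,-0.02],"angular":[0,0,0],"claw":0.05},
  {"translation":[0,0,-0.02],"angular":[0,0,0],"claw":0.05},
  {"translation":[0,0,-0.02],"angular":[0,0,0],"claw":0.05},
  {"translation":[0,0,-0.02],"angular":[0,0,0],"claw":0.05},
  {"translation":[0,0,-0.02],"angular":[0,0,0],"claw":0.05},
  {"translation":[0,0,-0.02],"angular":[0,0,0],"claw":0.05},
])

```text
time_s: 14.35
ee_pos: [658.1, 81.4, 280.4]
ee_rot: [-2.982, -0.073, 0.007]
force: [-0.5, -0.1, -0.4]
finger_gap: 50.0
grasp_force: 0.0
```

>>> move_arm([
  {"translation":[0,0,0],"angular":[0,0,0],"claw":0.05},
  {"translation":[0,0,0],"angular":[0,0,0],"claw":0.05},
  {"translation":[0,0,0],"angular":[0,0,0],"claw":0.05},
  {"translation":[0,0,0],"angular":[0,0,0],"claw":0.05},
  {"translation":[0,0,0],"angular":[0,0,0],"claw":0.05},
  {"translation":[0,0,0],"angular":[0,0,0],"claw":0.05},
  {"translation":[0,0,0],"angular":[0,0,0],"claw":0.05},
  {"translation":[0,0,0],"angular":[0,0,0],"claw":0.05},
])

```text
time_s: 15.02
ee_pos: [658.3, 81.3, 280.7]
ee_rot: [-2.982, -0.073, 0.006]
force: [-0.1, -0.5, 0.8]
finger_gap: 49.5
grasp_force: 0.0
```

>>> move_arm([
  {"translation":[0,0,0],"angular":[0,0,0],"claw":0.05},
  {"translation":[0,0,0],"angular":[0,0,0],"claw":0.05},
  {"translation":[0,0,0],"angular":[0,0,0],"claw":0.05},
  {"translation":[0,0,0],"angular":[0,0,0],"claw":0.05},
  {"translation":[0,0,0],"angular":[0,0,0],"claw":0.05},
  {"translation":[0,0,0],"angular":[0,0,0],"claw":0.05},
  {"translation":[0,0,0],"angular":[0,0,0],"claw":0.05},
  {"translation":[0,0,0],"angular":[0,0,0],"claw":0.05},
])

```text
time_s: 15.68
ee_pos: [658.3, 81.3, 280.7]
ee_rot: [-2.982, -0.073, 0.006]
force: [0.2, -0.3, 0.5]
finger_gap: 50.2
grasp_force: 0.0
```

Run:
```python
from tilt import *
S=tilt(); S=tilt(); cv2.imwrite("pics/a6.png",cv2.resize(cv2.cvtColor(S[190:290,240:420],cv2.COLOR_RGB2BGR),None,fx=4,fy=4,interpolation=2))
T=viewer.camera("top"); b=blob(T,RED,(135,170,235,262)); print(b)
```

```text
tip px [391.99 234.48  40.2  399.25 236.17] spread 0.09
tilt 0.0323 rowrange 246.60081762023836 236.3779627995329 225.6830084812875
tip px [391.96 234.45  40.6  399.25 236.17] spread 0.09
tilt 0.0329 rowrange 246.60081762023836 236.3779627995329 225.6830084812875
None
```

View pics/a6.png

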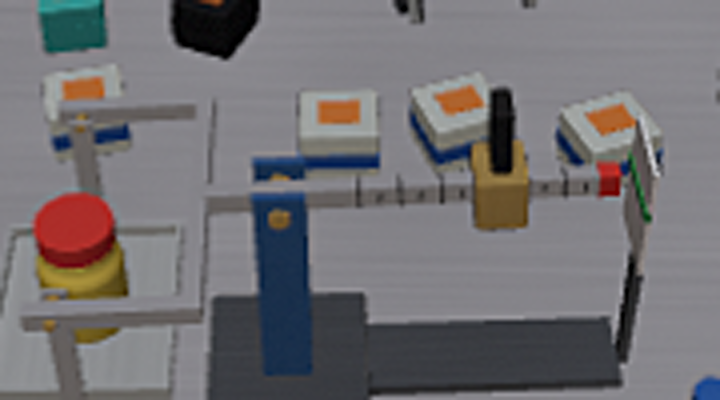

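The beam floats just above level (tip row 234.5, level predicted 236.4), so tilt is about +0.033 and the poise needs about 3 mm more outward.

Run:
```python
from plan import *
plan([[(656,105.2,245,2.8)],[(656,105.2,181,2.8)]])
```

```text
now [658.3  81.4 280.7] tool x [0.999 0.049 0.   ] F [-0.2 -0.5 -0.5] gap 50.1 t 16.2 q6 [-0.13  0.44  1.16  0.16  1.57  1.39]
0 (656, 105.2, 245) -> [-0.0011 -0.018   0.0391] [-9.1 -0.   0. ]
1 (656, 105.2, 181) -> [ 0.    -0.     0.064] [0. 0. 0.]
```

>>> move_arm([
  {"translation":[-0.001,-0.008,0.01],"angular":[-3,0,0],"claw":0.04},
  {"translation":[-0.001,-0.014,0.02],"angular":[-6,0,0],"claw":0.034},
  {"translation":[-0.001,-0.018,0.032],"angular":[-9.1,0,0],"claw":0.034},
  {"translation":[-0.001,-0.018,0.039],"angular":[-9.1,0,0],"claw":0.034},
  {"translation":[-0.001,-0.018,0.039],"angular":[-9.1,0,0],"claw":0.034},
  {"translation":[-0.001,-0.018,0.039],"angular":[-9.1,0,0],"claw":0.034},
  {"translation":[-0.001,-0.018,0.039],"angular":[-9.1,0,0],"claw":0.034},
  {"translation":[-0.001,-0.018,0.039],"angular":[-9.1,0,0],"claw":0.034},
])

```text
time_s: 16.9
ee_pos: [656.7, 104.1, 245.9]
ee_rot: [-3.14, -0.075, -0.002]
force: [0.7, -0.1, 0.1]
finger_gap: 34.0
grasp_force: 0.0
```

Run:
```python
from plan import *
plan([[(656,105.2,181,2.8)]])
```

```text
now [656.7 104.1 245.9] tool x [0.999 0.048 0.001] F [ 0.7 -0.1  0.1] gap 34.0 t 16.9 q6 [-0.01  0.46  1.21  0.    1.47  1.51]
0 (656, 105.2, 181) -> [-0.0007 -0.0012  0.0649] [-0.  -0.1 -0.1]
```

>>> move_arm([
  {"translation":[-0.001,-0.001,0.01],"angular":[0,0,0],"claw":0.034},
  {"translation":[-0.001,-0.001,0.02],"angular":[0,0,0],"claw":0.034},
  {"translation":[-0.001,-0.001,0.035],"angular":[0,0,0],"claw":0.034},
  {"translation":[-0.001,-0.001,0.05],"angular":[0,0,0],"claw":0.034},
  {"translation":[-0.001,-0.001,0.06],"angular":[0,0,0],"claw":0.034},
  {"translation":[-0.001,-0.001,0.065],"angular":[0,0,0],"claw":0.034},
  {"translation":[-0.001,-0.001,0.065],"angular":[0,0,0],"claw":0.034},
  {"translation":[-0.001,-0.001,0.065],"angular":[0,0,0],"claw":0.034},
])

```text
time_s: 17.57
ee_pos: [655.1, 106.1, 179.9]
ee_rot: [-3.141, -0.077, 0.0]
force: [-0.0, 0.3, 0.2]
finger_gap: 33.8
grasp_force: 0.0
```

>>> move_arm([
  {"translation":[0,0,0],"angular":[0,0,0],"claw":0.03},
  {"translation":[0,0,0],"angular":[0,0,0],"claw":0.02},
  {"translation":[0,0,0],"angular":[0,0,0],"claw":0.008},
  {"translation":[0,0,0],"angular":[0,0,0],"claw":0.008},
  {"translation":[0,0,0],"angular":[0,0,0],"claw":0.008},
  {"translation":[0,0,0],"angular":[0,0,0],"claw":0.008},
  {"translation":[0,0,0],"angular":[0,0,0],"claw":0.008},
  {"translation":[0,0,0],"angular":[0,0,0],"claw":0.008},
])

```text
time_s: 18.23
ee_pos: [655.5, 106.3, 180.1]
ee_rot: [-3.14, -0.077, -0.001]
force: [4.3, -0.3, -4.8]
finger_gap: 11.6
grasp_force: 59.8
```

Run:
```python
from tilt import *
S=tilt(2); plan([])
```

```text
tip px [391.8  235.59  41.   399.25 236.17] spread 0.0
tilt 0.0136 rowrange 246.60081762023836 236.3779627995329 225.6830084812875
now [655.5 106.2 180.1] tool x [0.999 0.049 0.001] F [ 5.6 -0.3 -4.4] gap 11.1 t 18.3 q6 [-0.01  0.5   1.31  0.    1.34  1.51]
```

>>> move_arm([
  {"translation":[0,0.001,0],"angular":[0,0,0],"claw":0.008},
  {"translation":[0,0.001,0.001],"angular":[0,0,0],"claw":0.008},
  {"translation":[0,0.001,0.001],"angular":[0,0,0],"claw":0.008},
  {"translation":[0,0.001,0.001],"angular":[0,0,0],"claw":0.008},
  {"translation":[0,0.001,0.001],"angular":[0,0,0],"claw":0.014},
  {"translation":[0,0.001,0.001],"angular":[0,0,0],"claw":0.024},
  {"translation":[0,0.001,0.001],"angular":[0,0,0],"claw":0.034},
  {"translation":[0,0.001,-0.009],"angular":[0,0,0],"claw":0.034},
])

```text
time_s: 19.0
ee_pos: [653.2, 104.9, 187.0]
ee_rot: [3.14, 0.076, -0.009]
force: [-0.2, 0.2, 0.8]
finger_gap: 33.7
grasp_force: 0.0
```

>>> move_arm([
  {"translation":[0,0,-0.01],"angular":[0,0,0],"claw":0.034},
  {"translation":[0,0,-0.025],"angular":[0,0,0],"claw":0.034},
  {"translation":[0,0,-0.045],"angular":[0,0,0],"claw":0.034},
  {"translation":[0,0,-0.06],"angular":[0,0,0],"claw":0.034},
  {"translation":[0,0,-0.06],"angular":[0,0,0],"claw":0.034},
  {"translation":[0,0,-0.06],"angular":[0,0,0],"claw":0.034},
  {"translation":[0,0,-0.06],"angular":[0,0,0],"claw":0.034},
  {"translation":[0,0,-0.06],"angular":[0,0,0],"claw":0.034},
])

```text
time_s: 19.67
ee_pos: [654.4, 105.1, 247.8]
ee_rot: [-3.141, -0.077, 0.004]
force: [0.3, 0.8, -0.2]
finger_gap: 33.5
grasp_force: 0.0
```

>>> move_arm([
  {"translation":[0,0,0],"angular":[0,0,0],"claw":0.034},
  {"translation":[0,0,0],"angular":[0,0,0],"claw":0.034},
  {"translation":[0,0,0],"angular":[0,0,0],"claw":0.034},
  {"translation":[0,0,0],"angular":[0,0,0],"claw":0.034},
  {"translation":[0,0,0],"angular":[0,0,0],"claw":0.034},
  {"translation":[0,0,0],"angular":[0,0,0],"claw":0.034},
  {"translation":[0,0,0],"angular":[0,0,0],"claw":0.034},
  {"translation":[0,0,0],"angular":[0,0,0],"claw":0.034},
])

```text
time_s: 20.33
ee_pos: [655.1, 105.1, 249.1]
ee_rot: [3.141, 0.077, 0.0]
force: [-0.3, -0.2, -0.3]
finger_gap: 33.7
grasp_force: 0.0
```

>>> move_arm([
  {"translation":[0,0,0],"angular":[0,0,0],"claw":0.034},
  {"translation":[0,0,0],"angular":[0,0,0],"claw":0.034},
  {"translation":[0,0,0],"angular":[0,0,0],"claw":0.034},
  {"translation":[0,0,0],"angular":[0,0,0],"claw":0.034},
  {"translation":[0,0,0],"angular":[0,0,0],"claw":0.034},
  {"translation":[0,0,0],"angular":[0,0,0],"claw":0.034},
  {"translation":[0,0,0],"angular":[0,0,0],"claw":0.034},
  {"translation":[0,0,0],"angular":[0,0,0],"claw":0.034},
])

```text
time_s: 21.0
ee_pos: [655.1, 105.2, 249.1]
ee_rot: [-3.141, -0.077, -0.0]
force: [0.1, -0.0, 0.6]
finger_gap: 34.2
grasp_force: 0.0
```

Run:
```python
from tilt import *
S=tilt(2);S=tilt(4); plan([]); cv2.imwrite("pics/a7.png",cv2.resize(cv2.cvtColor(S[200:270,240:420],cv2.COLOR_RGB2BGR),None,fx=4.4,fy=4.4,interpolation=2))
```

```text
tip px [391.67 236.58  43.   399.25 236.17] spread 0.0
tilt -0.0035 rowrange 246.60081762023836 236.3779627995329 225.6830084812875
tip px [391.67 236.58  43.   399.25 236.17] spread 0.0
tilt -0.0035 rowrange 246.60081762023836 236.3779627995329 225.6830084812875
now [655.1 105.1 249.1] tool x [0.999 0.049 0.   ] F [-0.7 -0.4  0.1] gap 33.9 t 21.3 q6 [-0.01  0.46  1.2   0.    1.48  1.51]
```

View pics/a7.png

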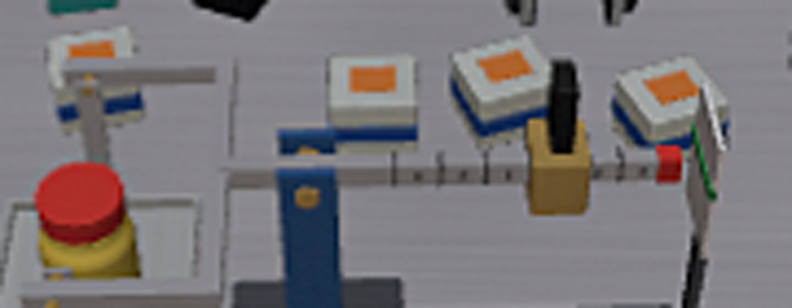

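The beam floats level with the hand off: tip at (391.7,236.6) against a predicted level row of 236.4, in line with the green mark. Now fetch the jar.

Run:
```python
from tilt import *
S=viewer.camera("scene"); b=blob(S,RED,(215,275,240,280)); print(b, onz("scene",b[1][::-1],136))
print(proj("scene",[[660.7-.049*203,-23+203,150]]), proj("scene",[[671,-139,140]]))
plan([[(671,-139,250,2.8)],[(671,-139,98,2.8)]])
```

```text
(array([248, 237,  20,  19, 298], dtype=int32), array([257.7819, 245.5973])) [ 672.9655 -138.3149  136.    ]
[[398.4395 236.1939]] [[257.4041 243.7356]]
now [655.1 105.1 249.1] tool x [0.999 0.049 0.   ] F [-0.2  0.5 -0.4] gap 33.8 t 21.4 q6 [-0.01  0.46  1.2   0.    1.48  1.51]
0 (671, -139, 250) -> [ 0.0039  0.2446 -0.0009] [-0. -0.  0.]
1 (671, -139, 98) -> [ 0.    -0.     0.152] [0. 0. 0.]
```

>>> move_arm([
  {"translation":[0,0.02,0],"angular":[0,0,0],"claw":0.05},
  {"translation":[0.001,0.055,0],"angular":[0,0,0],"claw":0.07},
  {"translation":[0.002,0.095,0],"angular":[0,0,0],"claw":0.07},
  {"translation":[0.003,0.135,0],"angular":[0,0,0],"claw":0.07},
  {"translation":[0.004,0.175,0],"angular":[0,0,0],"claw":0.07},
  {"translation":[0.004,0.21,0],"angular":[0,0,0],"claw":0.07},
  {"translation":[0.004,0.235,0],"angular":[0,0,0],"claw":0.07},
  {"translation":[0.004,0.245,0],"angular":[0,0,0],"claw":0.07},
])

```text
time_s: 22.02
ee_pos: [670.9, -143.9, 248.7]
ee_rot: [3.139, 0.071, -0.001]
force: [-0.2, 0.5, 0.1]
finger_gap: 69.7
grasp_force: 0.0
```

>>> move_arm([
  {"translation":[0,0,0],"angular":[0,0,0],"claw":0.07},
  {"translation":[0,0,0.02],"angular":[0,0,0],"claw":0.07},
  {"translation":[0,0,0.05],"angular":[0,0,0],"claw":0.07},
  {"translation":[0,0,0.08],"angular":[0,0,0],"claw":0.07},
  {"translation":[0,0,0.11],"angular":[0,0,0],"claw":0.07},
  {"translation":[0,0,0.135],"angular":[0,0,0],"claw":0.07},
  {"translation":[0,0,0.15],"angular":[0,0,0],"claw":0.07},
  {"translation":[0,0,0.152],"angular":[0,0,0],"claw":0.07},
])

```text
time_s: 22.68
ee_pos: [669.8, -136.8, 94.3]
ee_rot: [-3.139, -0.08, 0.006]
force: [-3.4, -3.1, 11.7]
finger_gap: 69.6
grasp_force: 2.1
```

Run:
```python
from tilt import *
S=tilt(1); b=blob(S,RED,(215,275,240,280)); print(b); plan([])
```

```text
tip px [391.9  228.82  39.   399.25 236.17] spread 0.0
tilt 0.1277 rowrange 246.60081762023836 236.3779627995329 225.6830084812875
(array([250, 242,  19,  19, 293], dtype=int32), array([259.1502, 250.5904]))
now [ 670.3 -137.2   95.7] tool x [ 0.999  0.051 -0.003] F [-0.8  0.3  0.3] gap 70.2 t 22.7 q6 [-0.36  0.6   1.35  0.    1.2   1.16]
```

>>> move_arm([
  {"translation":[0,0,0],"angular":[0,0,0],"claw":0.07},
  {"translation":[0,0,0],"angular":[0,0,0],"claw":0.07},
  {"translation":[0,0,0],"angular":[0,0,0],"claw":0.07},
  {"translation":[0,0,0],"angular":[0,0,0],"claw":0.07},
  {"translation":[0,0,0],"angular":[0,0,0],"claw":0.07},
  {"translation":[0,0,0],"angular":[0,0,0],"claw":0.07},
  {"translation":[0,0,0],"angular":[0,0,0],"claw":0.07},
  {"translation":[0,0,0],"angular":[0,0,0],"claw":0.07},
])

```text
time_s: 23.4
ee_pos: [671.0, -139.4, 97.0]
ee_rot: [-3.141, -0.077, 0.0]
force: [0.1, 0.7, -0.5]
finger_gap: 69.7
grasp_force: 0.0
```

Run:
```python
from tilt import *
S=tilt(1); b=blob(S,RED,(215,275,240,280)); print(b); plan([])
cv2.imwrite("pics/a8.png",cv2.resize(cv2.cvtColor(S[170:310,210:410],cv2.COLOR_RGB2BGR),None,fx=4,fy=4,interpolation=2))
```

```text
tip px [391.62 237.45  42.   399.25 236.17] spread 0.0
tilt -0.0184 rowrange 246.60081762023836 236.3779627995329 225.6830084812875
(array([248, 237,  20,  18, 294], dtype=int32), array([257.7687, 245.4456]))
now [ 671.  -139.4   97. ] tool x [ 0.999  0.049 -0.   ] F [0.2 0.7 0.4] gap 69.8 t 23.4 q6 [-0.37  0.6   1.34  0.    1.2   1.15]
```

View pics/a8.png

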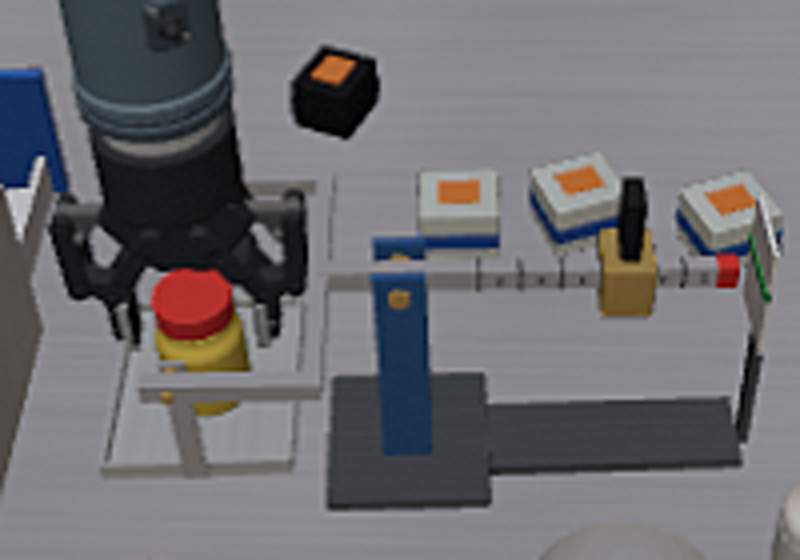

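The jar is upright between the fingers (cap at (258,245)) and the beam has swung back to level after a brief bump. Gripping and lifting.

>>> move_arm([
  {"translation":[0,0,0],"angular":[0,0,0],"claw":0.065},
  {"translation":[0,0,0],"angular":[0,0,0],"claw":0.058},
  {"translation":[0,0,0],"angular":[0,0,0],"claw":0.05},
  {"translation":[0,0,0],"angular":[0,0,0],"claw":0.045},
  {"translation":[0,0,0],"angular":[0,0,0],"claw":0.045},
  {"translation":[0,0,0],"angular":[0,0,0],"claw":0.045},
  {"translation":[0,0,0],"angular":[0,0,0],"claw":0.045},
  {"translation":[0,0,-0.005],"angular":[0,0,0],"claw":0.045},
])

```text
time_s: 24.12
ee_pos: [670.3, -139.0, 100.9]
ee_rot: [-3.14, -0.077, 0.004]
force: [-0.6, 0.2, -1.3]
finger_gap: 49.0
grasp_force: 62.3
```

>>> move_arm([
  {"translation":[0,0,-0.01],"angular":[0,0,0],"claw":0.045},
  {"translation":[0,0,-0.03],"angular":[0,0,0],"claw":0.045},
  {"translation":[0,0,-0.055],"angular":[0,0,0],"claw":0.045},
  {"translation":[0,0,-0.08],"angular":[0,0,0],"claw":0.045},
  {"translation":[0,0,-0.105],"angular":[0,0,0],"claw":0.045},
  {"translation":[0,0,-0.13],"angular":[0,0,0],"claw":0.045},
  {"translation":[0,0,-0.14],"angular":[0,0,0],"claw":0.045},
  {"translation":[0,0,-0.14],"angular":[0,0,0],"claw":0.045},
])

```text
time_s: 24.78
ee_pos: [672.6, -139.8, 246.3]
ee_rot: [3.138, 0.077, 0.01]
force: [0.2, 1.1, -1.5]
finger_gap: 48.8
grasp_force: 62.4
```

Run:
```python
from tilt import *
S=tilt(1); b=blob(S,RED,(150,275,230,290)); print(b)
# drawer re-measure
T=viewer.camera("top"); m=color(T,(105,120,40),(125,255,255)); ys,xs=np.nonzero(m[225:260,400:500]); ys+=225; xs+=400
for q in (430,440,450,460,470,480):
    if (xs==q).any(): print(q,onz("top",(ys[xs==q].min()-.5,q),123).round(1),onz("top",(ys[xs==q].max()+.5,q),123).round(1))
r=viewer.mark_of("drawer_spot","top")[:1]; print(r and onz("top",r[0]["position"],18))
for P in [[518,-366,18]]: print(proj("top",P))
cv2.imwrite("pics/a9.png",cv2.resize(cv2.cvtColor(T[100:270,390:510],cv2.COLOR_RGB2BGR),None,fx=3.5,fy=3.5,interpolation=2))
plan([])
```

```text
tip px [389.62 245.62  40.   399.25 236.17] spread 0.0
tilt -0.1623 rowrange 246.60081762023836 236.3779627995329 225.6830084812875
(array([237, 186,  24,  19, 359], dtype=int32), array([248.2535, 195.0084]))
430 [ 444.3 -300.4  123. ] [ 433.9 -300.3  123. ]
440 [ 447.  -326.8  123. ] [ 436.7 -326.6  123. ]
450 [ 447.2 -353.2  123. ] [ 439.4 -353.   123. ]
460 [ 450.  -379.7  123. ] [ 439.6 -379.5  123. ]
470 [ 452.7 -406.3  123. ] [ 442.3 -406.1  123. ]
480 [ 452.9 -433.   123. ] [ 442.5 -432.7  123. ]
[ 517.5702 -369.6708   18.    ]
[[441.8395 212.7394]]
now [ 670.3 -139.   240.2] tool x [ 0.999  0.049 -0.003] F [ 0.6 -0.1 -2.3] gap 49.2 t 24.9 q6 [-0.37  0.5   1.15  0.    1.49  1.15]
```

View pics/a9.png

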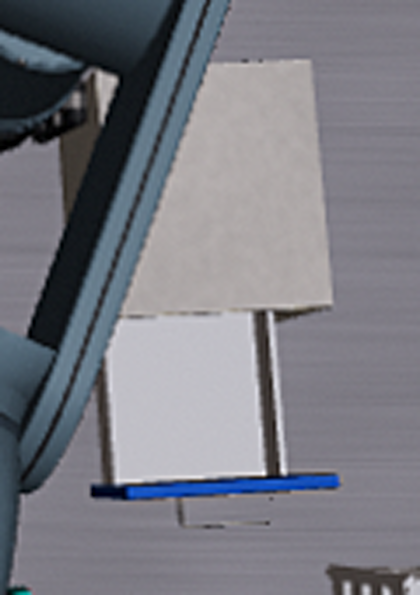

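The top view shows the drawer still open: front edge around row 238, handle centred at column 454, tray floor centred near (442,213). Carrying the jar there.

Run:
```python
from plan import *
plan([[(518,-366,240,3.5)],[(518,-366,65,3.5)]])
```

```text
now [ 670.3 -139.   240.2] tool x [ 0.999  0.049 -0.003] F [ 0.6 -0.1 -2.3] gap 49.2 t 24.9 q6 [-0.37  0.5   1.15  0.    1.49  1.15]
0 (518, -366, 240) -> [-0.1632  0.2192  0.0004] [-0.1  0.2 -0.7]
1 (518, -366, 65) -> [ 0.    -0.     0.175] [0. 0. 0.]
```

>>> move_arm([
  {"translation":[-0.012,0.016,0],"angular":[0,0,0],"claw":0.045},
  {"translation":[-0.035,0.047,0],"angular":[0,0,0],"claw":0.045},
  {"translation":[-0.06,0.08,0],"angular":[0,0,0],"claw":0.045},
  {"translation":[-0.085,0.114,0],"angular":[0,0,0],"claw":0.045},
  {"translation":[-0.11,0.148,0],"angular":[0,0,0],"claw":0.045},
  {"translation":[-0.134,0.18,0],"angular":[0,0,0],"claw":0.045},
  {"translation":[-0.153,0.206,0],"angular":[0,0,0],"claw":0.045},
  {"translation":[-0.163,0.219,0],"angular":[0,0,-0.7],"claw":0.045},
])

```text
time_s: 25.6
ee_pos: [515.6, -369.1, 239.3]
ee_rot: [-3.138, -0.091, 0.006]
force: [0.6, 0.1, -0.9]
finger_gap: 49.4
grasp_force: 62.5
```

>>> move_arm([
  {"translation":[0,0,0],"angular":[0,0,0],"claw":0.045},
  {"translation":[0,0,0.015],"angular":[0,0,0],"claw":0.045},
  {"translation":[0,0,0.04],"angular":[0,0,0],"claw":0.045},
  {"translation":[0,0,0.07],"angular":[0,0,0],"claw":0.045},
  {"translation":[0,0,0.1],"angular":[0,0,0],"claw":0.045},
  {"translation":[0,0,0.13],"angular":[0,0,0],"claw":0.045},
  {"translation":[0,0,0.15],"angular":[0,0,0],"claw":0.045},
  {"translation":[0,0,0.165],"angular":[0,0,0],"claw":0.045},
])

```text
time_s: 26.27
ee_pos: [517.5, -363.1, 72.3]
ee_rot: [-3.134, -0.097, 0.007]
force: [0.2, -0.3, -1.4]
finger_gap: 48.9
grasp_force: 62.5
```

Run:
```python
from plan import *
S=viewer.camera("scene");T=viewer.camera("top")
cv2.imwrite("pics/a10.png",cv2.resize(cv2.cvtColor(np.hstack([S[130:320,100:260],T[100:290,370:530]]),cv2.COLOR_RGB2BGR),None,fx=2.5,fy=2.5,interpolation=2))
plan([[(518,-366,60,3.5)]])
```

```text
now [ 516.9 -362.6   71.9] tool x [ 0.998  0.062 -0.006] F [-0.7  0.9 -2.1] gap 49.0 t 26.4 q6 [-0.79  0.54  1.51  0.    1.09  0.72]
0 (518, -366, 60) -> [0.001  0.0035 0.0119] [-0.4  0.4  0. ]
```

View pics/a10.png

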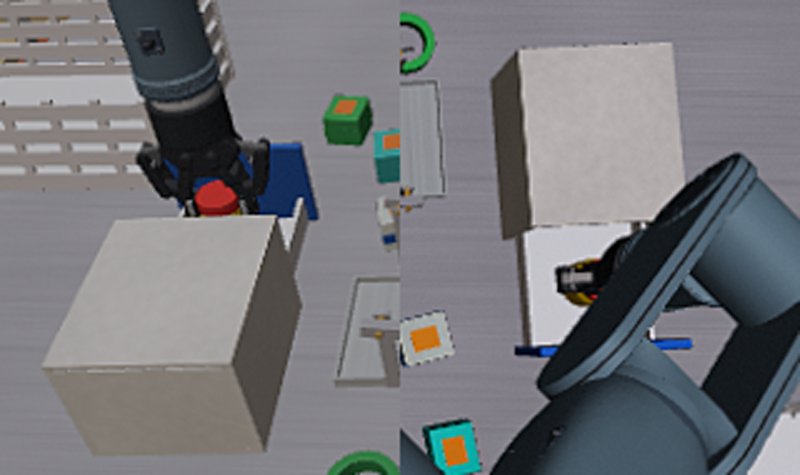

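The jar hangs upright in the open drawer between cabinet and blue front (cap at about (186,210) in the scene picture). Lowering it.

>>> move_arm([
  {"translation":[0,0.001,0.002],"angular":[0,0,0],"claw":0.045},
  {"translation":[0.001,0.001,0.004],"angular":[0,0,0],"claw":0.045},
  {"translation":[0.001,0.001,0.006],"angular":[0,0,0],"claw":0.045},
  {"translation":[0.001,0.001,0.008],"angular":[0,0,0],"claw":0.045},
  {"translation":[0.001,0.001,0.01],"angular":[0,0,0],"claw":0.045},
  {"translation":[0.001,0.001,0.011],"angular":[0,0,0],"claw":0.045},
  {"translation":[0.001,0.001,0.011],"angular":[0,0,0],"claw":0.045},
  {"translation":[0.001,0.001,0.011],"angular":[0,0,0],"claw":0.045},
])

```text
time_s: 27.03
ee_pos: [520.1, -367.1, 66.2]
ee_rot: [3.14, 0.096, 0.0]
force: [0.0, 0.5, -1.6]
finger_gap: 48.9
grasp_force: 62.7
```

>>> move_arm([
  {"translation":[0,0,0.002],"angular":[0,0,0],"claw":0.045},
  {"translation":[0,0,0.004],"angular":[0,0,0],"claw":0.045},
  {"translation":[0,0,0.006],"angular":[0,0,0],"claw":0.045},
  {"translation":[0,0,0.007],"angular":[0,0,0],"claw":0.045},
  {"translation":[0,0,0.008],"angular":[0,0,0],"claw":0.045},
  {"translation":[0,0,0.008],"angular":[0,0,0],"claw":0.045},
  {"translation":[0,0,0.008],"angular":[0,0,0],"claw":0.045},
  {"translation":[0,0,0.008],"angular":[0,0,0],"claw":0.045},
])

```text
time_s: 27.7
ee_pos: [520.2, -367.1, 58.1]
ee_rot: [3.14, 0.096, 0.0]
force: [-0.2, 0.6, -1.8]
finger_gap: 49.4
grasp_force: 62.7
```

>>> move_arm([
  {"translation":[0,0,0.001],"angular":[0,0,0],"claw":0.045},
  {"translation":[0,0,0.002],"angular":[0,0,0],"claw":0.045},
  {"translation":[0,0,0.002],"angular":[0,0,0],"claw":0.045},
  {"translation":[0,0,0.002],"angular":[0,0,0],"claw":0.045},
  {"translation":[0,0,0.002],"angular":[0,0,0],"claw":0.045},
  {"translation":[0,0,0.002],"angular":[0,0,0],"claw":0.045},
  {"translation":[0,0,0.002],"angular":[0,0,0],"claw":0.045},
  {"translation":[0,0,0.002],"angular":[0,0,0],"claw":0.045},
])

```text
time_s: 28.37
ee_pos: [520.1, -367.1, 56.1]
ee_rot: [3.14, 0.096, 0.0]
force: [0.0, 0.1, -2.0]
finger_gap: 48.8
grasp_force: 62.7
```

>>> move_arm([
  {"translation":[0,0,0.001],"angular":[0,0,0],"claw":0.045},
  {"translation":[0,0,0.002],"angular":[0,0,0],"claw":0.045},
  {"translation":[0,0,0.002],"angular":[0,0,0],"claw":0.045},
  {"translation":[0,0,0.002],"angular":[0,0,0],"claw":0.045},
  {"translation":[0,0,0.002],"angular":[0,0,0],"claw":0.045},
  {"translation":[0,0,0.002],"angular":[0,0,0],"claw":0.045},
  {"translation":[0,0,0.002],"angular":[0,0,0],"claw":0.045},
  {"translation":[0,0,0.002],"angular":[0,0,0],"claw":0.045},
])

```text
time_s: 29.03
ee_pos: [520.4, -367.2, 54.8]
ee_rot: [3.139, 0.096, 0.001]
force: [-0.3, 1.3, 5.2]
finger_gap: 48.9
grasp_force: 63.4
```

>>> move_arm([
  {"translation":[0,0,-0.001],"angular":[0,0,0],"claw":0.045},
  {"translation":[0,0,-0.001],"angular":[0,0,0],"claw":0.049},
  {"translation":[0,0,-0.001],"angular":[0,0,0],"claw":0.055},
  {"translation":[0,0,-0.001],"angular":[0,0,0],"claw":0.062},
  {"translation":[0,0,-0.001],"angular":[0,0,0],"claw":0.07},
  {"translation":[0,0,-0.001],"angular":[0,0,0],"claw":0.072},
  {"translation":[0,0,-0.001],"angular":[0,0,0],"claw":0.072},
  {"translation":[0,0,-0.006],"angular":[0,0,0],"claw":0.072},
])

```text
time_s: 29.7
ee_pos: [519.6, -366.5, 59.2]
ee_rot: [-3.139, -0.096, 0.002]
force: [-0.2, -0.1, -0.4]
finger_gap: 72.1
grasp_force: 0.0
```

>>> move_arm([
  {"translation":[0,0,-0.01],"angular":[0,0,0],"claw":0.072},
  {"translation":[0,0,-0.025],"angular":[0,0,0],"claw":0.072},
  {"translation":[0,0,-0.05],"angular":[0,0,0],"claw":0.072},
  {"translation":[0,0,-0.08],"angular":[0,0,0],"claw":0.072},
  {"translation":[0,0,-0.11],"angular":[0,0,0],"claw":0.072},
  {"translation":[0,0,-0.135],"angular":[0,0,0],"claw":0.072},
  {"translation":[0,0,-0.15],"angular":[0,0,0],"claw":0.072},
  {"translation":[0,0,-0.15],"angular":[0,0,0],"claw":0.072},
])

```text
time_s: 30.37
ee_pos: [521.8, -368.6, 216.0]
ee_rot: [3.133, 0.096, 0.01]
force: [-0.1, 0.4, 0.6]
finger_gap: 72.0
grasp_force: 0.0
```

Run:
```python
from plan import *
plan([[(370,-378,200,3.5)],[(370,-378,90,3.5)],[(545,-367,90,3.5)]])
```

```text
now [ 521.8 -368.6  216. ] tool x [0.998 0.061 0.006] F [-0.1  0.4  0.6] gap 72.0 t 30.4 q6 [-0.79  0.42  1.34  0.    1.37  0.72]
0 (370, -378, 200) -> [-0.1522 -0.0001  0.0151] [ 0.4 -0.4  0. ]
1 (370, -378, 90) -> [ 0.   -0.    0.11] [0. 0. 0.]
2 (545, -367, 90) -> [ 0.1753 -0.0003 -0.    ] [0. 0. 0.]
```

>>> move_arm([
  {"translation":[-0.015,0,0],"angular":[0,0,0],"claw":0.05},
  {"translation":[-0.04,0,0],"angular":[0,0,0],"claw":0.03},
  {"translation":[-0.07,0,0],"angular":[0,0,0],"claw":0},
  {"translation":[-0.1,0,0],"angular":[0,0,0],"claw":0},
  {"translation":[-0.13,0,0.005],"angular":[0,0,0],"claw":0},
  {"translation":[-0.148,0,0.01],"angular":[0,0,0],"claw":0},
  {"translation":[-0.153,0,0.015],"angular":[0,0,0],"claw":0},
  {"translation":[-0.153,0,0.015],"angular":[0,0,0],"claw":0},
])

```text
time_s: 31.03
ee_pos: [365.9, -375.7, 193.9]
ee_rot: [-3.138, -0.093, 0.002]
force: [0.2, -0.4, 0.6]
finger_gap: -0.0
grasp_force: 0.0
```

>>> move_arm([
  {"translation":[0,0,0.01],"angular":[0,0,0],"claw":0},
  {"translation":[0,0,0.03],"angular":[0,0,0],"claw":0},
  {"translation":[0,0,0.055],"angular":[0,0,0],"claw":0},
  {"translation":[0,0,0.08],"angular":[0,0,0],"claw":0},
  {"translation":[0,0,0.1],"angular":[0,0,0],"claw":0},
  {"translation":[0,0,0.11],"angular":[0,0,0],"claw":0},
  {"translation":[0,0,0.11],"angular":[0,0,0],"claw":0},
  {"translation":[0,0,0.11],"angular":[0,0,0],"claw":0},
])

```text
time_s: 31.7
ee_pos: [368.1, -376.2, 84.7]
ee_rot: [-3.139, -0.098, 0.0]
force: [0.1, -0.0, 0.6]
finger_gap: -0.2
grasp_force: 0.0
```

Run:
```python
from tilt import *
S=viewer.camera("scene"); b=blob(S,RED,(180,260,150,240)); print(b)
if b is not None: print(onz("scene",b[1][::-1],94))
r=viewer.masks_of("jar","scene"); print([(x["score"],x["position"]) for x in r[:2]])
plan([])
```

```text
(array([178, 208,  18,   9, 122], dtype=int32), array([186.3852, 211.9508]))
[ 512.3125 -368.7145   94.    ]
[(0.65, [213.7, 183.6])]
now [ 368.4 -377.2   86.1] tool x [0.998 0.062 0.001] F [-1.   0.5  1.3] gap -0.0 t 31.8 q6 [-1.01  0.36  1.78  0.    1.    0.5 ]
```

>>> move_arm([
  {"translation":[0.01,0,0],"angular":[0,0,0],"claw":0},
  {"translation":[0.02,0,0],"angular":[0,0,0],"claw":0},
  {"translation":[0.028,0,0],"angular":[0,0,0],"claw":0},
  {"translation":[0.036,0,0],"angular":[0,0,0],"claw":0},
  {"translation":[0.046,0,0],"angular":[0,0,0],"claw":0},
  {"translation":[0.058,0,0],"angular":[0,0,0],"claw":0},
  {"translation":[0.07,0,0],"angular":[0,0,0],"claw":0},
  {"translation":[0.082,0,0],"angular":[0,0,0],"claw":0},
])

```text
time_s: 32.47
ee_pos: [450.6, -371.2, 85.0]
ee_rot: [-3.14, -0.096, -0.0]
force: [-1.4, -0.6, 0.4]
finger_gap: 0.2
grasp_force: 0.8
```

>>> move_arm([
  {"translation":[0.01,0,0],"angular":[0,0,0],"claw":0},
  {"translation":[0.02,0,0],"angular":[0,0,0],"claw":0},
  {"translation":[0.028,0,0],"angular":[0,0,0],"claw":0},
  {"translation":[0.036,0,0],"angular":[0,0,0],"claw":0},
  {"translation":[0.044,0,0],"angular":[0,0,0],"claw":0},
  {"translation":[0.05,0,0],"angular":[0,0,0],"claw":0},
  {"translation":[0.055,0,0],"angular":[0,0,0],"claw":0},
  {"translation":[0.055,0,0],"angular":[0,0,0],"claw":0},
])

```text
time_s: 33.13
ee_pos: [505.2, -368.0, 85.0]
ee_rot: [3.14, 0.097, 0.001]
force: [0.1, 0.3, 0.4]
finger_gap: 0.2
grasp_force: 0.0
```

Run:
```python
from tilt import *
plan([])
print(viewer.mark_of("drawer_handle","scene")[:1])
```

```text
now [ 505.2 -368.    85. ] tool x [0.998 0.062 0.001] F [0.1 0.3 0.4] gap 0.2 t 33.1 q6 [-0.81  0.51  1.53  0.    1.1   0.7 ]
[{'position': [189.5, 192.1], 'score': 0.93}]
```

>>> move_arm([
  {"translation":[0.003,0,0],"angular":[0,0,0],"claw":0},
  {"translation":[0.006,0,0],"angular":[0,0,0],"claw":0},
  {"translation":[0.009,0,0],"angular":[0,0,0],"claw":0},
  {"translation":[0.012,0,0],"angular":[0,0,0],"claw":0},
  {"translation":[0.014,0,0],"angular":[0,0,0],"claw":0},
  {"translation":[0.016,0,0],"angular":[0,0,0],"claw":0},
  {"translation":[0.018,0,0],"angular":[0,0,0],"claw":0},
  {"translation":[0.02,0,0],"angular":[0,0,0],"claw":0},
])

```text
time_s: 33.85
ee_pos: [524.2, -366.7, 85.0]
ee_rot: [-3.14, -0.096, 0.0]
force: [-1.2, 0.0, -0.1]
finger_gap: 0.0
grasp_force: 0.5
```

>>> move_arm([
  {"translation":[0.001,0,0],"angular":[0,0,0],"claw":0},
  {"translation":[0.002,0,0],"angular":[0,0,0],"claw":0},
  {"translation":[0.003,0,0],"angular":[0,0,0],"claw":0},
  {"translation":[0.004,0,0],"angular":[0,0,0],"claw":0},
  {"translation":[0.005,0,0],"angular":[0,0,0],"claw":0},
  {"translation":[0.006,0,0],"angular":[0,0,0],"claw":0},
  {"translation":[0.007,0,0],"angular":[0,0,0],"claw":0},
  {"translation":[0.008,0,0],"angular":[0,0,0],"claw":0},
])

```text
time_s: 34.52
ee_pos: [529.0, -366.4, 85.0]
ee_rot: [-3.139, -0.097, 0.01]
force: [-15.2, -0.6, 5.5]
finger_gap: -0.2
grasp_force: 7.6
```

>>> move_arm([
  {"translation":[0,0,0],"angular":[0,0,0],"claw":0},
  {"translation":[-0.01,0,0],"angular":[0,0,0],"claw":0},
  {"translation":[-0.03,0,0],"angular":[0,0,0],"claw":0},
  {"translation":[-0.05,0,-0.01],"angular":[0,0,0],"claw":0},
  {"translation":[-0.07,0,-0.03],"angular":[0,0,0],"claw":0.03},
  {"translation":[-0.08,0,-0.06],"angular":[0,0,0],"claw":0.07},
  {"translation":[-0.08,0,-0.09],"angular":[0,0,0],"claw":0.07},
  {"translation":[-0.08,0,-0.11],"angular":[0,0,0],"claw":0.07},
])

```text
time_s: 35.18
ee_pos: [452.4, -372.2, 198.3]
ee_rot: [3.137, 0.094, 0.005]
force: [-0.1, -0.3, -0.3]
finger_gap: 48.1
grasp_force: 0.0
```

```bash
cat > cart.py <<'E'
from tilt import *
LO=(9,100,60);HI=(24,255,255)
def cartons():
    """table cartons: patch fit from a 6x upsampled top picture, and scene check"""
    T=viewer.camera("top"); big=cv2.resize(T,None,fx=6,fy=6,interpolation=cv2.INTER_CUBIC)
    m=color(big,(8,120,90),(22,255,255))
    for c in cv2.findContours(m,cv2.RETR_EXTERNAL,cv2.CHAIN_APPROX_NONE)[0]:
        if 1500<cv2.contourArea(c)<9000:
            (x,y),_,_=cv2.minAreaRect(c); px=((x-2.5)/6,(y-2.5)/6); w=onz("top",px[::-1],45)
            if not(390<w[0]<700 and -300<w[1]<420): continue
            pts=np.array([onz("top",((q[0,1]-2.5)/6,(q[0,0]-2.5)/6),45)[:2] for q in c],np.float32)
            (cx,cy),(a,b),ang=cv2.minAreaRect(pts)
            if a<b: ang+=90
            print("carton",round(cx,1),round(cy,1),"patch",round(max(a,b),1),round(min(a,b),1),"long axis deg",round((ang+90)%180-90,1))
    return T
E
python3 - <<'E'
from cart import *
T=cartons(); plan([])
r=viewer.mark_of("drawer_handle","top")[:1]; print(r, r and onz("top",r[0]["position"],100))
m=viewer.masks_of("carton1","top")
for r in m:
    c=max(cv2.findContours(r["mask"].astype(np.uint8),0,1)[0],key=cv2.contourArea)
    pts=np.array([onz("top",(q[0,1],q[0,0]),45)[:2] for q in c],np.float32); print("mask",[np.round(v,1) for v in cv2.minAreaRect(pts)])
E
```

```text
carton 452.6 -181.4 patch 30.6 24.3 long axis deg -74.4
carton 459.2 89.6 patch 30.8 25.0 long axis deg -67.4
carton 473.3 3.9 patch 30.2 24.2 long axis deg -87.9
carton 477.5 195.1 patch 30.4 25.1 long axis deg -66.6
carton 674.6 116.3 patch 39.5 33.2 long axis deg 0.6
now [ 454.  -373.6  202.2] tool x [0.998 0.061 0.007] F [ 1.5 -0.1  2.5] gap 55.7 t 35.2 q6 [-0.88  0.34  1.49  0.    1.3   0.63]
[{'position': [201.6, 456.4], 'score': 0.57}] [ 543.3185 -379.9172  100.    ]
mask [array([459.8,  88.6]), array([50.4, 57.4]), np.float64(22.4)]
mask [array([ 331.1, -211.2]), array([60.6, 54.2]), np.float64(13.1)]
mask [array([ 256.7, -286.5]), array([57., 63.]), np.float64(85.6)]
mask [array([478.3, 193. ]), array([50.7, 60. ]), np.float64(21.7)]
mask [array([ 454.1, -179.3]), array([53.8, 63.8]), np.float64(14.3)]
mask [array([472. ,   4.1]), array([52.7, 55.6]), np.float64(0.7)]
mask [array([333.9, -97.1]), array([57.4, 61.6]), np.float64(68.3)]
```

Run:
```python
from plan import *
plan([[(453,-181.5,180,55)],[(453,-181.5,130,105)],[(453,-181.5,24,105)],[(453,-181.5,220,105)]])
```

```text
now [ 453.3 -372.3  197.5] tool x [0.998 0.061 0.004] F [-0.   0.1 -0.5] gap 69.5 t 35.3 q6 [-0.88  0.34  1.5   0.    1.29  0.63]
0 (453, -181.5, 180) -> [ 0.0113 -0.1905  0.0167] [  0.3  -0.1 -51.5]
1 (453, -181.5, 130) -> [-0.   -0.    0.05] [  0.   0. -50.]
2 (453, -181.5, 24) -> [ 0.    -0.     0.106] [0. 0. 0.]
3 (453, -181.5, 220) -> [ 0.     0.    -0.196] [0. 0. 0.]
```

>>> move_arm([
  {"translation":[0.001,-0.02,0.002],"angular":[0,0,-5],"claw":0.07},
  {"translation":[0.003,-0.05,0.005],"angular":[0,0,-12],"claw":0.07},
  {"translation":[0.005,-0.085,0.008],"angular":[0,0,-19],"claw":0.07},
  {"translation":[0.007,-0.12,0.011],"angular":[0,0,-26],"claw":0.07},
  {"translation":[0.009,-0.15,0.014],"angular":[0,0,-33],"claw":0.07},
  {"translation":[0.011,-0.175,0.017],"angular":[0,0,-40],"claw":0.07},
  {"translation":[0.011,-0.188,0.017],"angular":[0,0,-46],"claw":0.07},
  {"translation":[0.011,-0.19,0.017],"angular":[0,0,-51.5],"claw":0.07},
])

```text
time_s: 36.0
ee_pos: [450.5, -177.2, 176.4]
ee_rot: [-2.777, -1.46, 0.001]
force: [-0.2, 0.2, -0.6]
finger_gap: 69.7
grasp_force: 0.0
```

>>> move_arm([
  {"translation":[0,0,0],"angular":[0,0,-7],"claw":0.07},
  {"translation":[0,0,0.005],"angular":[0,0,-14],"claw":0.07},
  {"translation":[0,0,0.015],"angular":[0,0,-21],"claw":0.07},
  {"translation":[0,0,0.025],"angular":[0,0,-28],"claw":0.07},
  {"translation":[0,0,0.035],"angular":[0,0,-35],"claw":0.07},
  {"translation":[0,0,0.045],"angular":[0,0,-42],"claw":0.07},
  {"translation":[0,0,0.05],"angular":[0,0,-47],"claw":0.07},
  {"translation":[0,0,0.05],"angular":[0,0,-50],"claw":0.07},
])

```text
time_s: 36.67
ee_pos: [450.1, -179.6, 125.3]
ee_rot: [-1.903, -2.493, -0.0]
force: [-0.7, -0.0, 0.7]
finger_gap: 69.6
grasp_force: 0.0
```

Run:
```python
from cart import *
T=cartons()
plan([[(453,-181.5,24,105)],[(453,-181.5,220,105)]])
```

```text
carton 459.4 89.7 patch 30.8 25.0 long axis deg -68.1
carton 473.3 3.9 patch 30.2 24.2 long axis deg -87.9
carton 477.4 195.1 patch 30.6 25.1 long axis deg -66.6
carton 674.6 116.3 patch 39.5 33.2 long axis deg 0.6
now [ 450.5 -179.9  125.9] tool x [-0.265  0.964  0.003] F [ 0.4 -0.1  0.1] gap 69.9 t 36.7 q6 [-0.61  0.25  1.83  0.    1.07 -0.88]
0 (453, -181.5, 24) -> [-0.0026  0.0022  0.1019] [-0.1 -0.2  0.4]
1 (453, -181.5, 220) -> [ 0.     0.    -0.196] [0. 0. 0.]
```

>>> move_arm([
  {"translation":[-0.002,0.002,0.01],"angular":[0,0,0],"claw":0.07},
  {"translation":[-0.002,0.002,0.03],"angular":[0,0,0],"claw":0.07},
  {"translation":[-0.002,0.002,0.055],"angular":[0,0,0],"claw":0.07},
  {"translation":[-0.002,0.002,0.08],"angular":[0,0,0],"claw":0.07},
  {"translation":[-0.002,0.002,0.096],"angular":[0,0,0],"claw":0.07},
  {"translation":[-0.002,0.002,0.102],"angular":[0,0,0],"claw":0.07},
  {"translation":[-0.002,0.002,0.102],"angular":[0,0,0],"claw":0.07},
  {"translation":[-0.002,0.002,0.102],"angular":[0,0,0],"claw":0.06},
])

```text
time_s: 37.38
ee_pos: [454.1, -182.3, 25.9]
ee_rot: [-1.913, -2.491, -0.0]
force: [0.2, 0.2, 0.5]
finger_gap: 60.8
grasp_force: 0.0
```

>>> move_arm([
  {"translation":[0,0,0],"angular":[0,0,0],"claw":0.055},
  {"translation":[0,0,0],"angular":[0,0,0],"claw":0.045},
  {"translation":[0,0,0],"angular":[0,0,0],"claw":0.042},
  {"translation":[0,0,0],"angular":[0,0,0],"claw":0.042},
  {"translation":[0,0,0],"angular":[0,0,0],"claw":0.042},
  {"translation":[0,0,0],"angular":[0,0,0],"claw":0.042},
  {"translation":[0,0,-0.01],"angular":[0,0,0],"claw":0.042},
  {"translation":[0,0,-0.025],"angular":[0,0,0],"claw":0.042},
])

```text
time_s: 38.05
ee_pos: [452.9, -181.5, 50.8]
ee_rot: [-1.911, -2.49, 0.0]
force: [0.9, 0.0, -1.4]
finger_gap: 48.8
grasp_force: 62.4
```

>>> move_arm([
  {"translation":[0,0,-0.025],"angular":[0,0,0],"claw":0.042},
  {"translation":[0,0,-0.05],"angular":[0,0,0],"claw":0.042},
  {"translation":[0,0,-0.08],"angular":[0,0,0],"claw":0.042},
  {"translation":[0,0,-0.11],"angular":[0,0,0],"claw":0.042},
  {"translation":[0,0,-0.14],"angular":[0,0,0],"claw":0.042},
  {"translation":[0,0,-0.16],"angular":[0,0,0],"claw":0.042},
  {"translation":[0,0,-0.171],"angular":[0,0,0],"claw":0.042},
  {"translation":[0,0,-0.171],"angular":[0,0,0],"claw":0.042},
])

```text
time_s: 38.72
ee_pos: [455.2, -183.0, 225.7]
ee_rot: [1.908, 2.488, 0.0]
force: [0.7, 0.0, -1.6]
finger_gap: 48.6
grasp_force: 62.5
```

```bash
cat > lane.py <<'E'
from plan import *
Y=-4.5; d=np.array([np.cos(np.radians(Y)),np.sin(np.radians(Y)),0]); s,c=np.sin(np.radians(20)),np.cos(np.radians(20))
n=d*s+np.array([0,0,c]); P=np.array([428,342.6,99.])
def at(h,tilt=20): return (*(P+n*(h+24)).round(1),175.5,tilt)
E
python3 - <<'E'
from lane import *
print(at(100),at(4))
s=readout.state(); p=s["ee_pos"]
plan([[(455,0,235,140,0)],[(*at(90)[:3],175.5,0)],[at(60)],[at(3)]])
E
```

```text
(np.float64(470.3), np.float64(339.3), np.float64(215.5), 175.5, 20) (np.float64(437.5), np.float64(341.8), np.float64(125.3), 175.5, 20)
now [ 455.2 -183.   225.7] tool x [-0.259  0.966 -0.005] F [ 0.7  0.  -1.6] gap 48.6 t 38.7 q6 [-0.61  0.15  1.69  0.    1.3  -0.87]
0 (455, 0, 235) -> [ 0.1767  0.0473 -0.01  ] [  0.1   0.3 -35. ]
1 (np.float64(466.9), np.float64(339.5), np.float64(206.1)) -> [0.2091 0.2677 0.0289] [  0.    0.  -35.5]
2 (np.float64(456.6), np.float64(340.3), np.float64(177.9)) -> [ 0.0103 -0.      0.0282] [ 0. 20.  0.]
3 (np.float64(437.2), np.float64(341.9), np.float64(124.4)) -> [-0.      0.0001  0.0569] [0. 0. 0.]
```

>>> move_arm([
  {"translation":[0.015,0.004,-0.002],"angular":[0,0,-4],"claw":0.042},
  {"translation":[0.045,0.012,-0.005],"angular":[0,0,-9],"claw":0.042},
  {"translation":[0.083,0.022,-0.008],"angular":[0,0,-14],"claw":0.042},
  {"translation":[0.121,0.032,-0.01],"angular":[0,0,-19],"claw":0.042},
  {"translation":[0.159,0.043,-0.01],"angular":[0,0,-24],"claw":0.042},
  {"translation":[0.197,0.053,-0.01],"angular":[0,0,-29],"claw":0.042},
  {"translation":[0.235,0.063,-0.01],"angular":[0,0,-33],"claw":0.042},
  {"translation":[0.264,0.071,-0.01],"angular":[0,0,-35],"claw":0.042},
])

```text
time_s: 39.38
ee_pos: [452.6, 93.9, 231.2]
ee_rot: [-1.067, -2.953, -0.0]
force: [1.1, -0.4, -1.4]
finger_gap: 48.5
grasp_force: 62.5
```

>>> move_arm([
  {"translation":[0.015,0.02,0],"angular":[0,0,-4],"claw":0.042},
  {"translation":[0.037,0.049,0],"angular":[0,0,-9],"claw":0.042},
  {"translation":[0.06,0.079,0],"angular":[0,0,-14],"claw":0.042},
  {"translation":[0.083,0.109,0],"angular":[0,0,-19],"claw":0.042},
  {"translation":[0.106,0.14,0],"angular":[0,0,-24],"claw":0.042},
  {"translation":[0.128,0.168,0.005],"angular":[0,0,-29],"claw":0.042},
  {"translation":[0.144,0.19,0.01],"angular":[0,0,-34],"claw":0.042},
  {"translation":[0.151,0.199,0.015],"angular":[0,0,-35.5],"claw":0.042},
])

```text
time_s: 40.05
ee_pos: [465.3, 343.9, 215.5]
ee_rot: [-0.112, -3.138, -0.001]
force: [0.5, 0.2, -1.8]
finger_gap: 48.5
grasp_force: 62.5
```

Run:
```python
from lane import *
plan([[at(60)],[at(3)]])
```

```text
now [465.3 343.9 215.5] tool x [-0.997  0.071  0.002] F [ 0.5  0.2 -1.8] gap 48.5 t 40.0 q6 [ 0.44  0.32  1.49  0.    1.33 -1.06]
0 (np.float64(456.6), np.float64(340.3), np.float64(177.9)) -> [ 0.0083 -0.0042  0.0376] [-0.  19.9  0.4]
1 (np.float64(437.2), np.float64(341.9), np.float64(124.4)) -> [-0.      0.0001  0.0569] [0. 0. 0.]
```

>>> move_arm([
  {"translation":[0.002,-0.002,0.004],"angular":[0,4,0],"claw":0.042},
  {"translation":[0.004,-0.004,0.01],"angular":[0,9,0],"claw":0.042},
  {"translation":[0.006,-0.004,0.018],"angular":[0,14,0],"claw":0.042},
  {"translation":[0.008,-0.004,0.027],"angular":[0,18,0.4],"claw":0.042},
  {"translation":[0.008,-0.004,0.034],"angular":[0,20,0.4],"claw":0.042},
  {"translation":[0.008,-0.004,0.038],"angular":[0,20,0.4],"claw":0.042},
  {"translation":[0.008,-0.004,0.038],"angular":[0,20,0.4],"claw":0.042},
  {"translation":[0.008,-0.004,0.038],"angular":[0,20,0.4],"claw":0.042},
])

```text
time_s: 40.72
ee_pos: [457.7, 336.8, 178.8]
ee_rot: [-0.12, -2.79, -0.018]
force: [-0.5, -0.8, -1.7]
finger_gap: 48.7
grasp_force: 62.5
```

Run:
```python
from lane import *
S=viewer.camera("scene");T=viewer.camera("top")
cv2.imwrite("pics/b1.png",cv2.resize(cv2.cvtColor(np.hstack([S[130:290,380:500],T[140:300,140:260]]),cv2.COLOR_RGB2BGR),None,fx=3.3,fy=3.3,interpolation=2))
plan([[at(3)]])
```

```text
now [457.9 337.3 179.9] tool x [-0.937  0.08   0.34 ] F [ 1.  -0.8 -0.9] gap 48.3 t 40.8 q6 [ 0.35  0.51  1.34  0.14  1.61 -1.16]
0 (np.float64(437.2), np.float64(341.9), np.float64(124.4)) -> [0.0008 0.0028 0.0593] [ 0.1  0.1 -0.4]
```

View pics/b1.png

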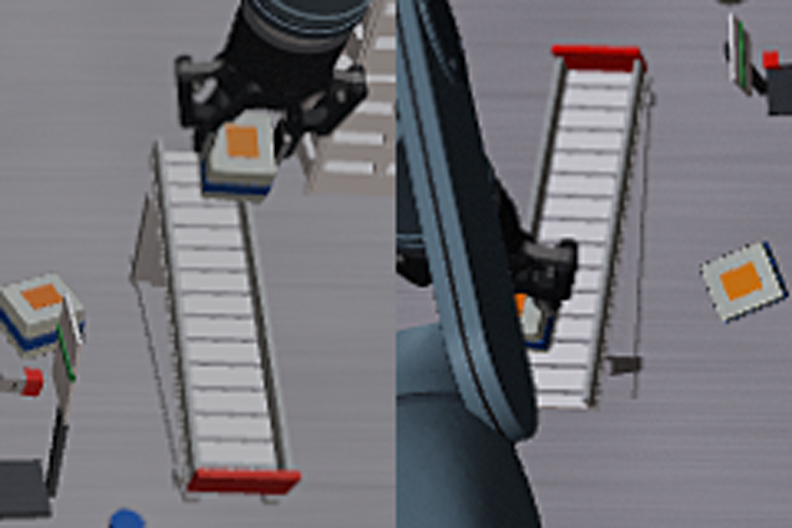

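The scene crop shows the carton held parallel to the bed above the load end (patch at about (453,173)), upright. I check its alignment with the lane numerically.

Run:
```python
from lane import *
p=readout.state()["ee_pos"]; print("patch pred",proj("scene",p+21*n))
x=d*c-np.array([0,0,s]); y=np.cross(n,x)
for k in (0,-60,-120,-180,-245,-300):
    b=P+x*(245+k); print(k,proj("scene",[b+31*y,b-31*y]).round(1).tolist(),proj("top",[b+31*y,b-31*y]).round(1).tolist())
S=viewer.camera("scene");T=viewer.camera("top")
for nm,im,rows in (("scene",S,(200,225,250,270)),("top",T,(165,185,205,225))):
    g=cv2.cvtColor(im,cv2.COLOR_RGB2GRAY)
    for r in rows:
        a=g[r,400:480] if nm=="scene" else g[r,165:225]
        print(nm,r,a.tolist())
```

```text
patch pred [[452.9332 171.7074]]
0 [[463.7, 278.4], [438.3, 276.6]] [[191.9, 161.2], [213.2, 163.1]]
-60 [[461.6, 255.8], [437.0, 254.2]] [[187.4, 179.5], [209.2, 181.5]]
-120 [[459.7, 234.6], [435.8, 233.1]] [[182.7, 198.7], [205.0, 200.7]]
-180 [[457.8, 214.6], [434.6, 213.2]] [[177.9, 218.7], [200.7, 220.8]]
-245 [[455.8, 194.3], [433.4, 193.1]] [[172.4, 241.5], [195.8, 243.6]]
-300 [[454.2, 178.1], [432.4, 177.0]] [[167.6, 261.6], [191.5, 263.8]]
scene 200 [138, 138, 138, 138, 137, 137, 138, 138, 137, 137, 136, 137, 138, 137, 137, 136, 136, 136, 137, 137, 139, 138, 57, 90, 101, 98, 98, 113, 138, 53, 88, 140, 161, 184, 181, 180, 180, 179, 180, 180, 180, 180, 180, 178, 174, 175, 177, 178, 177, 177, 177, 182, 167, 97, 51, 99, 147, 142, 132, 132, 132, 132, 132, 133, 133, 132, 133, 132, 132, 132, 134, 132, 132, 132, 133, 133, 132, 133, 132, 132]
scene 225 [72, 152, 153, 103, 106, 117, 134, 132, 132, 132, 132, 133, 132, 132, 132, 132, 133, 132, 131, 131, 131, 132, 128, 98, 138, 135, 133, 132, 131, 131, 137, 125, 51, 93, 139, 139, 130, 126, 125, 126, 126, 126, 127, 127, 128, 127, 126, 1
[... 1432 characters left out ...]
 146, 145, 145, 145, 146, 147, 147, 152, 158, 159, 160, 155, 149, 102, 47, 72, 88, 125, 138, 90, 112, 130, 130, 130, 129, 130, 131, 129, 132]
top 205 [21, 22, 21, 21, 23, 23, 3, 3, 7, 6, 0, 37, 111, 126, 132, 144, 110, 34, 41, 107, 166, 162, 168, 167, 171, 170, 170, 168, 169, 176, 184, 184, 184, 185, 184, 184, 183, 194, 202, 177, 153, 97, 44, 69, 85, 119, 129, 128, 130, 85, 121, 132, 130, 131, 130, 130, 132, 130, 131, 131]
top 225 [21, 21, 21, 23, 23, 22, 22, 21, 23, 22, 11, 14, 15, 17, 12, 13, 21, 28, 28, 30, 28, 24, 16, 8, 12, 12, 12, 0, 89, 180, 201, 193, 192, 193, 192, 196, 173, 154, 105, 46, 68, 84, 122, 135, 128, 126, 127, 130, 87, 121, 137, 133, 134, 133, 133, 132, 132, 133, 131, 131]
```

Run:
```python
from lane import *
Y=-1.9
d=np.array([np.cos(np.radians(Y)),np.sin(np.radians(Y)),0]); n=d*s+np.array([0,0,c]); x=d*c-np.array([0,0,s]); y=np.cross(n,x); O=np.array([658.6,324.3,15.1])
def line(cam,yy,row,h=0):
    k=np.linspace(-300,0,301); q=proj(cam,O+k[:,None]*x+yy*y+h*n); i=np.argsort(q[:,1]); return np.interp(row,q[i,1],q[i,0]).round(1)
for f,cam,rows,(a,b) in (("scene0","scene",(185,195,205,220,240,260),(420,470)),("top0","top",(165,185,205,225,240,250),(165,220))):
    g=cv2.cvtColor(cv2.imread(f"pics/{f}.png"),cv2.COLOR_BGR2GRAY)
    for r in rows: print(cam,r,"bed far edge (+31)",line(cam,31,r),"far wall top",line(cam,31,r,22),"near wall top",line(cam,-31,r,22),a,g[r,a:b].tolist())
```

```text
scene 185 bed far edge (+31) 450.6 far wall top 453.3 near wall top 430.9 420 [130, 131, 131, 131, 132, 129, 97, 77, 70, 124, 145, 140, 136, 136, 140, 144, 143, 143, 143, 142, 142, 142, 142, 143, 143, 143, 150, 154, 155, 161, 126, 69, 50, 125, 147, 132, 128, 128, 128, 128, 128, 128, 128, 128, 130, 129, 128, 128, 128, 128]
scene 195 bed far edge (+31) 452.1 far wall top 454.8 near wall top 432.0 420 [134, 137, 133, 56, 90, 99, 95, 99, 118, 69, 120, 152, 167, 178, 176, 175, 175, 175, 175, 175, 175, 175, 175, 175, 175, 175, 175, 175, 174, 175, 178, 182, 116, 49, 57, 141, 142, 128, 127, 127, 127, 127, 128, 127, 126, 127, 128, 128, 128, 129]
scene 205 bed far edge (+31) 453.5 far wall top 456.2 near wall top 433.1 420 [135, 71, 86, 96, 95, 95, 95, 92, 92, 100, 58, 108, 151, 151, 149, 148, 147, 148, 138, 121, 122, 121, 129, 137, 139, 138, 137, 138, 139, 122, 111, 112, 128, 109, 66, 50, 103, 144, 138, 128, 128, 128, 128, 128, 128, 128, 130, 128, 128, 128]
scene 220 bed far edge (+31) 455.6 far wall top 458.4 near wall top 434.7 420 [134, 128, 81, 134, 132, 132, 132, 131, 133, 125, 93, 85, 7
[... 2191 characters left out ...]
 125, 125, 126, 123]
top 240 bed far edge (+31) 176.8 far wall top 173.7 near wall top 197.8 165 [119, 118, 117, 117, 117, 117, 117, 117, 132, 134, 54, 34, 67, 167, 191, 182, 180, 180, 180, 179, 181, 181, 180, 180, 180, 180, 181, 181, 180, 181, 181, 180, 181, 178, 154, 124, 78, 29, 96, 111, 114, 119, 118, 118, 118, 119, 122, 103, 93, 114, 119, 118, 119, 120, 119]
top 250 bed far edge (+31) 174.9 far wall top 171.8 near wall top 196.2 165 [116, 117, 116, 115, 115, 115, 129, 139, 83, 35, 34, 60, 112, 105, 103, 104, 104, 104, 103, 103, 103, 106, 106, 116, 128, 128, 127, 126, 127, 129, 129, 131, 139, 145, 105, 45, 59, 87, 117, 120, 71, 36, 40, 43, 39, 40, 40, 40, 33, 84, 119, 121, 120, 118, 119]
```

```bash
sed -i 's/Y=-4.5/Y=-1.9/; s/P=np.array.*/P=np.array([428.5,331.7,99.])/; s/175.5/178.1/' lane.py
python3 - <<'E'
from lane import *
plan([[at(60),at(20)],[at(3)]])
E
```

```text
now [457.9 337.6 180.2] tool x [-0.937  0.08   0.34 ] F [ 0.4  0.9 -1.2] gap 48.3 t 40.9 q6 [ 0.35  0.51  1.34  0.14  1.61 -1.16]
0 (np.float64(457.2), np.float64(330.7), np.float64(177.9)) -> [-0.0006 -0.0069  0.0022] [ 1.   0.1 -2.8]
0 (np.float64(443.5), np.float64(331.2), np.float64(140.3)) -> [-0.0005 -0.0075  0.0422] [ 1.   0.1 -2.8]
1 (np.float64(437.7), np.float64(331.4), np.float64(124.4)) -> [0.     0.     0.0169] [0. 0. 0.]
```

>>> move_arm([
  {"translation":[-0.001,-0.004,0.002],"angular":[0.5,0,-1.5],"claw":0.042},
  {"translation":[-0.001,-0.007,0.004],"angular":[1,0,-2.8],"claw":0.042},
  {"translation":[-0.001,-0.007,0.01],"angular":[1,0,-2.8],"claw":0.042},
  {"translation":[-0.001,-0.007,0.02],"angular":[1,0,-2.8],"claw":0.042},
  {"translation":[-0.001,-0.007,0.03],"angular":[1,0,-2.8],"claw":0.042},
  {"translation":[-0.001,-0.007,0.038],"angular":[1,0,-2.8],"claw":0.042},
  {"translation":[-0.001,-0.007,0.042],"angular":[1,0,-2.8],"claw":0.042},
  {"translation":[-0.001,-0.007,0.042],"angular":[1,0,-2.8],"claw":0.042},
])

```text
time_s: 41.58
ee_pos: [442.9, 331.2, 137.8]
ee_rot: [-0.047, -2.789, -0.005]
force: [0.1, -0.7, -2.2]
finger_gap: 48.7
grasp_force: 62.5
```

>>> move_arm([
  {"translation":[0,0,0],"angular":[0,0,0],"claw":0.042},
  {"translation":[0,0,0.003],"angular":[0,0,0],"claw":0.042},
  {"translation":[0,0,0.006],"angular":[0,0,0],"claw":0.042},
  {"translation":[0,0,0.009],"angular":[0,0,0],"claw":0.042},
  {"translation":[0,0,0.012],"angular":[0,0,0],"claw":0.042},
  {"translation":[0,0,0.015],"angular":[0,0,0],"claw":0.042},
  {"translation":[0,0,0.017],"angular":[0,0,0],"claw":0.042},
  {"translation":[0,0,0.017],"angular":[0,0,0],"claw":0.042},
])

```text
time_s: 42.25
ee_pos: [442.9, 332.1, 130.0]
ee_rot: [-0.046, -2.804, -0.012]
force: [6.1, -2.4, 34.1]
finger_gap: 48.6
grasp_force: 66.6
```

Run:
```python
from lane import *
plan([[at(3)]])
```

```text
now [442.9 332.1 130. ] tool x [-0.943  0.031  0.331] F [ 6.1 -2.4 34.1] gap 48.6 t 42.2 q6 [ 0.36  0.53  1.44  0.13  1.49 -1.21]
0 (np.float64(437.7), np.float64(331.4), np.float64(124.4)) -> [ 0.003  -0.0009  0.007 ] [0.2 0.7 0. ]
```

>>> move_arm([
  {"translation":[0,0,-0.003],"angular":[0,0,0],"claw":0.042},
  {"translation":[0,0,-0.006],"angular":[0,0,0],"claw":0.042},
  {"translation":[0,0,-0.006],"angular":[0,0,0],"claw":0.042},
  {"translation":[0,0,-0.006],"angular":[0,0,0],"claw":0.042},
  {"translation":[0,0,-0.006],"angular":[0,0,0],"claw":0.042},
  {"translation":[0,0,-0.006],"angular":[0,0,0],"claw":0.042},
  {"translation":[0,0,-0.006],"angular":[0,0,0],"claw":0.042},
  {"translation":[0,0,-0.006],"angular":[0,0,0],"claw":0.042},
])

```text
time_s: 42.92
ee_pos: [441.6, 331.7, 130.5]
ee_rot: [-0.047, -2.795, -0.008]
force: [2.8, -0.5, 12.3]
finger_gap: 48.4
grasp_force: 64.0
```

Run:
```python
from lane import *
plan([[at(10)]])
p=readout.state()["ee_pos"]; S=viewer.camera("scene")
for q in patches(S,10,200):
    if 400<q[0][0]<500 and 130<q[0][1]<260: print(q)
print("pred patch",proj("scene",p+19*n), proj("scene",p+26*n))
m=color(S,(105,100,40),(125,255,255)); ys,xs=np.nonzero(m[140:230,420:480]); print("blue band px",xs.min()+420,xs.max()+420,ys.min()+140,ys.max()+140) if len(xs) else None
for r in range(170,215,3): print(r,cv2.cvtColor(S,cv2.COLOR_RGB2GRAY)[r,424:470].tolist())
```

```text
now [441.6 331.7 130.5] tool x [-0.94   0.031  0.339] F [ 2.8 -0.5 12.3] gap 48.4 t 42.9 q6 [ 0.36  0.53  1.43  0.13  1.5  -1.21]
0 (np.float64(440.1), np.float64(331.3), np.float64(130.9)) -> [ 0.0016 -0.0005  0.0001] [ 0.   0.2 -0. ]
((446.0, 183.5), (9.0, 8.0), 90.0)
pred patch [[445.5847 183.8131]] [[446.2257 182.368 ]]
blue band px 435 454 190 199
170 [132, 132, 139, 132, 0, 13, 18, 12, 32, 74, 108, 133, 140, 105, 17, 24, 30, 19, 12, 15, 16, 16, 19, 21, 31, 36, 46, 39, 23, 14, 14, 16, 13, 14, 16, 15, 15, 18, 16, 15, 12, 9, 2, 14, 50, 24]
173 [132, 132, 118, 74, 30, 9, 14, 10, 31, 83, 102, 58, 5, 8, 15, 19, 34, 47, 39, 24, 21, 19, 16, 13, 10, 16, 13, 12, 16, 12, 13, 16, 15, 14, 15, 14, 16, 15, 13, 9, 132, 152, 118, 25, 15, 23]
176 [134, 124, 87, 59, 43, 9, 13, 15, 19, 39, 45, 43, 43, 44, 34, 19, 22, 19, 16, 21, 17, 5, 54, 127, 149, 146, 142, 141, 151, 153, 128, 118, 122, 90, 128, 38, 12, 22, 15, 9, 36, 44, 44, 46, 47, 49]
179 [132, 109, 109, 60, 54, 3, 18, 29, 11, 15, 13, 16, 19, 17, 12, 9, 3, 39, 96, 97, 110, 145, 149, 145, 144, 142, 153, 156, 157, 159, 153, 133, 56, 16, 26, 12,
[... 1763 characters left out ...]
129, 130, 129, 130]
206 [97, 96, 97, 93, 105, 127, 52, 99, 154, 165, 178, 177, 176, 177, 175, 174, 175, 174, 175, 175, 175, 174, 175, 175, 175, 174, 173, 175, 179, 165, 93, 51, 101, 148, 141, 130, 130, 130, 129, 130, 130, 130, 130, 131, 130, 131]
209 [97, 97, 96, 93, 112, 136, 51, 85, 136, 157, 178, 180, 178, 178, 178, 178, 178, 179, 178, 178, 178, 177, 178, 179, 178, 178, 178, 179, 179, 189, 128, 60, 51, 147, 151, 131, 130, 132, 131, 131, 131, 132, 132, 132, 133, 133]
212 [97, 96, 95, 95, 93, 102, 119, 73, 124, 149, 155, 164, 162, 163, 162, 162, 151, 134, 134, 143, 151, 151, 151, 151, 153, 134, 122, 121, 135, 144, 136, 78, 53, 102, 148, 141, 130, 131, 131, 132, 132, 131, 133, 132, 132, 133]
```

>>> move_arm([
  {"translation":[0,0,-0.003],"angular":[0,0,0],"claw":0.042},
  {"translation":[0,-0.002,-0.003],"angular":[0,0,0],"claw":0.042},
  {"translation":[0,-0.002,-0.003],"angular":[0,0,0],"claw":0.042},
  {"translation":[0,-0.002,-0.003],"angular":[0,0,0],"claw":0.042},
  {"translation":[0,-0.002,-0.003],"angular":[0,0,0],"claw":0.042},
  {"translation":[0,-0.002,-0.003],"angular":[0,0,0],"claw":0.042},
  {"translation":[0,-0.002,-0.003],"angular":[0,0,0],"claw":0.042},
  {"translation":[0,-0.002,-0.003],"angular":[0,0,0],"claw":0.042},
])

```text
time_s: 43.63
ee_pos: [441.2, 329.5, 131.6]
ee_rot: [-0.047, -2.792, -0.007]
force: [0.2, -0.1, -1.8]
finger_gap: 48.6
grasp_force: 62.5
```

>>> move_arm([
  {"translation":[0,0,0],"angular":[0,0,0],"claw":0.05},
  {"translation":[0,0,0],"angular":[0,0,0],"claw":0.06},
  {"translation":[0,0,0],"angular":[0,0,0],"claw":0.07},
  {"translation":[0,0,0],"angular":[0,0,0],"claw":0.07},
  {"translation":[0,0,0],"angular":[0,0,0],"claw":0.07},
  {"translation":[0,0,0],"angular":[0,0,0],"claw":0.07},
  {"translation":[0,0,-0.005],"angular":[0,0,0],"claw":0.07},
  {"translation":[0,0,-0.01],"angular":[0,0,0],"claw":0.07},
])

```text
time_s: 44.3
ee_pos: [444.7, 329.3, 141.4]
ee_rot: [-0.047, -2.792, -0.007]
force: [0.0, -0.0, 0.3]
finger_gap: 69.8
grasp_force: 0.0
```

```bash
cat >> lane.py <<'E'
def lanecheck():
    S=viewer.camera("scene"); O=P+245*(d*c-np.array([0,0,s])); x=d*c-np.array([0,0,s])
    k=np.linspace(-300,0,301); q=proj("scene",O+k[:,None]*x+52*n)  # carton tops with bed ~7 mm higher
    for r in patches(S,10,200):
        u,v=r[0]
        if 425<u<480 and 150<v<290: print("lane patch px",np.round(r[0],1),"k",np.interp(v,q[:,1],k).round(0),"pred col",np.interp(v,q[:,1],q[:,0]).round(1),np.round(r[1],1))
E
python3 - <<'E'
from lane import *
import cart
lanecheck(); cart.cartons()
plan([[(459.5,89.6,200,145)],[(459.5,89.6,130,112)],[(459.5,89.6,25,112)]])
E
```

```text
lane patch px [454.9 250. ] k -52.0 pred col 454.0 [11.2  8.9]
carton 459.2 89.6 patch 30.8 25.0 long axis deg -67.4
carton 473.3 3.9 patch 30.2 24.2 long axis deg -87.9
carton 477.5 195.1 patch 30.4 25.1 long axis deg -66.6
carton 652.6 333.9 patch 28.3 25.1 long axis deg -4.3
carton 674.6 116.3 patch 39.5 33.2 long axis deg 0.6
now [445.7 329.6 142.2] tool x [-0.94   0.031  0.34 ] F [-0.1 -0.2  0.7] gap 70.1 t 44.4 q6 [ 0.35  0.52  1.41  0.13  1.53 -1.21]
0 (459.5, 89.6, 200) -> [-0.0008 -0.2394 -0.0617] [ -5.7 -19.3  32.7]
1 (459.5, 89.6, 130) -> [ 0.   -0.    0.07] [-0. -0. 33.]
2 (459.5, 89.6, 25) -> [ 0.    -0.     0.105] [0. 0. 0.]
```

Run:
```python
from lane import *
plan([[(460,320,190,178.1,12),(470,262,200,150)],[(477.5,195.1,120,113.4)],[(477.5,195.1,25,113.4)],[(477.5,195.1,235,113.4)],[(470,262,235,145)],[(*at(90)[:3],178.1,0)],[at(60)],[at(12)]])
```

```text
now [445.7 329.6 142.2] tool x [-0.94   0.031  0.34 ] F [-0.1 -0.2  0.7] gap 70.1 t 44.4 q6 [ 0.35  0.52  1.41  0.13  1.53 -1.21]
0 (460, 320, 190) -> [ 0.0025 -0.0091 -0.0499] [ 0.  -7.9 -0. ]
0 (470, 262, 200) -> [-0.0053 -0.0667 -0.0633] [ -4.9 -19.5  27.8]
1 (477.5, 195.1, 120) -> [-0.0399 -0.0542  0.08  ] [ 0.  -0.  36.6]
2 (477.5, 195.1, 25) -> [ 0.    -0.     0.095] [0. 0. 0.]
3 (477.5, 195.1, 235) -> [ 0.    0.   -0.21] [0. 0. 0.]
4 (470, 262, 235) -> [0.0644 0.0197 0.    ] [  0.    0.  -31.6]
5 (np.float64(467.5), np.float64(330.4), np.float64(206.1)) -> [0.0413 0.0546 0.0289] [ -0.    0.  -33.1]
6 (np.float64(457.2), np.float64(330.7), np.float64(177.9)) -> [ 0.0103 -0.      0.0282] [ 0. 20.  0.]
7 (np.float64(440.8), np.float64(331.3), np.float64(132.8)) -> [-0.      0.0001  0.048 ] [0. 0. 0.]
```

>>> move_arm([
  {"translation":[0,0,-0.015],"angular":[0,0,0],"claw":0.07},
  {"translation":[0,0,-0.04],"angular":[0,0,0],"claw":0.07},
  {"translation":[0,-0.005,-0.06],"angular":[0,-4,2],"claw":0.07},
  {"translation":[-0.002,-0.02,-0.063],"angular":[-1,-9,8],"claw":0.07},
  {"translation":[-0.004,-0.04,-0.063],"angular":[-2.5,-13,15],"claw":0.07},
  {"translation":[-0.005,-0.055,-0.063],"angular":[-4,-17,22],"claw":0.07},
  {"translation":[-0.005,-0.067,-0.063],"angular":[-4.9,-19.5,27.8],"claw":0.07},
  {"translation":[-0.005,-0.067,-0.063],"angular":[-4.9,-19.5,27.8],"claw":0.07},
])

```text
time_s: 45.07
ee_pos: [467.6, 259.8, 199.5]
ee_rot: [0.822, 3.03, -0.002]
force: [-0.2, 0.2, -0.2]
finger_gap: 69.8
grasp_force: 0.0
```

>>> move_arm([
  {"translation":[-0.005,-0.007,0],"angular":[0,0,5],"claw":0.07},
  {"translation":[-0.014,-0.019,0.005],"angular":[0,0,11],"claw":0.07},
  {"translation":[-0.024,-0.032,0.02],"angular":[0,0,18],"claw":0.07},
  {"translation":[-0.034,-0.046,0.04],"angular":[0,0,25],"claw":0.07},
  {"translation":[-0.04,-0.054,0.06],"angular":[0,0,32],"claw":0.07},
  {"translation":[-0.04,-0.054,0.075],"angular":[0,0,36.6],"claw":0.07},
  {"translation":[-0.04,-0.054,0.08],"angular":[0,0,36.6],"claw":0.07},
  {"translation":[-0.04,-0.054,0.08],"angular":[0,0,36.6],"claw":0.07},
])

```text
time_s: 45.73
ee_pos: [475.4, 194.5, 117.7]
ee_rot: [-1.72, -2.625, 0.005]
force: [0.8, -0.1, 0.7]
finger_gap: 69.6
grasp_force: 0.0
```

Run:
```python
from lane import *
import cart
lanecheck(); T=cart.cartons()
plan([[(477.5,195.1,25,113.4)]])
```

```text
lane patch px [455.9 258.5] k -30.0 pred col 455.1 [10.3  8.9]
carton 459.4 89.7 patch 30.8 25.0 long axis deg -68.1
carton 473.3 3.9 patch 30.2 24.2 long axis deg -87.9
carton 479.2 191.0 patch 25.1 21.5 long axis deg 23.5
carton 652.6 333.8 patch 26.7 26.5 long axis deg -89.5
carton 674.6 116.3 patch 39.5 33.2 long axis deg 0.6
now [476.8 195.1 119.5] tool x [-0.4    0.917  0.   ] F [ 0.2 -1.3  0.6] gap 69.9 t 45.8 q6 [ 0.17  0.3   1.77 -0.    1.07 -0.24]
0 (477.5, 195.1, 25) -> [-0.0003  0.0007  0.0945] [-0.  -0.   0.2]
```

>>> move_arm([
  {"translation":[0,0.001,0.01],"angular":[0,0,0],"claw":0.07},
  {"translation":[0,0.001,0.03],"angular":[0,0,0],"claw":0.07},
  {"translation":[0,0.001,0.055],"angular":[0,0,0],"claw":0.07},
  {"translation":[0,0.001,0.078],"angular":[0,0,0],"claw":0.07},
  {"translation":[0,0.001,0.09],"angular":[0,0,0],"claw":0.07},
  {"translation":[0,0.001,0.095],"angular":[0,0,0],"claw":0.07},
  {"translation":[0,0.001,0.095],"angular":[0,0,0],"claw":0.07},
  {"translation":[0,0.001,0.095],"angular":[0,0,0],"claw":0.06},
])

```text
time_s: 46.5
ee_pos: [477.6, 195.4, 24.2]
ee_rot: [-1.723, -2.626, 0.001]
force: [0.2, 0.2, 0.4]
finger_gap: 60.3
grasp_force: 0.0
```

>>> move_arm([
  {"translation":[0,0,0],"angular":[0,0,0],"claw":0.055},
  {"translation":[0,0,0],"angular":[0,0,0],"claw":0.045},
  {"translation":[0,0,0],"angular":[0,0,0],"claw":0.042},
  {"translation":[0,0,0],"angular":[0,0,0],"claw":0.042},
  {"translation":[0,0,0],"angular":[0,0,0],"claw":0.042},
  {"translation":[0,0,0],"angular":[0,0,0],"claw":0.042},
  {"translation":[0,0,-0.01],"angular":[0,0,0],"claw":0.042},
  {"translation":[0,0,-0.03],"angular":[0,0,0],"claw":0.042},
])

```text
time_s: 47.17
ee_pos: [475.2, 194.7, 52.7]
ee_rot: [-1.722, -2.622, 0.007]
force: [0.3, -0.1, -1.8]
finger_gap: 48.6
grasp_force: 62.6
```

>>> move_arm([
  {"translation":[0,0,-0.025],"angular":[0,0,0],"claw":0.042},
  {"translation":[0,0,-0.05],"angular":[0,0,0],"claw":0.042},
  {"translation":[0,0,-0.08],"angular":[0,0,0],"claw":0.042},
  {"translation":[0,0,-0.11],"angular":[0,0,0],"claw":0.042},
  {"translation":[0,0,-0.14],"angular":[0,0,0],"claw":0.042},
  {"translation":[0,0,-0.165],"angular":[0,0,0],"claw":0.042},
  {"translation":[0,0,-0.18],"angular":[0,0,0],"claw":0.042},
  {"translation":[0,0,-0.18],"angular":[0,0,0],"claw":0.042},
])

```text
time_s: 47.83
ee_pos: [479.1, 195.6, 238.3]
ee_rot: [1.722, 2.622, 0.006]
force: [0.3, 0.5, -1.2]
finger_gap: 48.6
grasp_force: 62.8
```

>>> move_arm([
  {"translation":[0.008,0.002,0],"angular":[0,0,-4],"claw":0.042},
  {"translation":[0.02,0.006,0],"angular":[0,0,-9],"claw":0.042},
  {"translation":[0.033,0.01,0],"angular":[0,0,-15],"claw":0.042},
  {"translation":[0.045,0.014,0],"angular":[0,0,-21],"claw":0.042},
  {"translation":[0.055,0.017,0],"angular":[0,0,-27],"claw":0.042},
  {"translation":[0.064,0.02,0],"angular":[0,0,-31.6],"claw":0.042},
  {"translation":[0.064,0.02,0],"angular":[0,0,-31.6],"claw":0.042},
  {"translation":[0.064,0.02,0],"angular":[0,0,-31.6],"claw":0.042},
])

```text
time_s: 48.5
ee_pos: [469.5, 261.8, 232.6]
ee_rot: [-0.946, -2.993, 0.004]
force: [0.7, -0.1, -1.8]
finger_gap: 48.8
grasp_force: 62.7
```

>>> move_arm([
  {"translation":[0.004,0.005,0],"angular":[0,0,-4],"claw":0.042},
  {"translation":[0.012,0.016,0],"angular":[0,0,-10],"claw":0.042},
  {"translation":[0.021,0.028,0],"angular":[0,0,-16],"claw":0.042},
  {"translation":[0.03,0.04,0],"angular":[0,0,-22],"claw":0.042},
  {"translation":[0.037,0.049,0],"angular":[0,0,-28],"claw":0.042},
  {"translation":[0.041,0.055,0.01],"angular":[0,0,-33],"claw":0.042},
  {"translation":[0.041,0.055,0.02],"angular":[0,0,-33],"claw":0.042},
  {"translation":[0.041,0.055,0.029],"angular":[0,0,-33],"claw":0.042},
])

```text
time_s: 49.17
ee_pos: [467.8, 329.7, 203.2]
ee_rot: [-0.061, -3.138, 0.003]
force: [-0.1, -0.6, -2.1]
finger_gap: 48.9
grasp_force: 62.7
```

```bash
sed -i 's/P=np.array(\[428.5,331.7,99.\])/P=np.array([428.5,329.5,99.])/' lane.py
python3 - <<'E'
from lane import *
plan([[at(60)],[at(13)]])
E
```

```text
now [467.8 329.7 203.2] tool x [-0.999  0.039  0.003] F [-0.1 -0.6 -2.1] gap 48.9 t 49.2 q6 [ 0.42  0.32  1.52 -0.    1.3  -1.11]
0 (np.float64(457.2), np.float64(328.5), np.float64(177.9)) -> [ 0.0105 -0.0015  0.0254] [-0.  19.8 -0.3]
1 (np.float64(441.1), np.float64(329.1), np.float64(133.8)) -> [0.0001 0.0001 0.047 ] [0. 0. 0.]
```

>>> move_arm([
  {"translation":[0.002,-0.001,0.004],"angular":[0,4,0],"claw":0.042},
  {"translation":[0.005,-0.001,0.008],"angular":[0,9,0],"claw":0.042},
  {"translation":[0.008,-0.001,0.014],"angular":[0,14,0],"claw":0.042},
  {"translation":[0.01,-0.001,0.02],"angular":[0,18,0],"claw":0.042},
  {"translation":[0.01,-0.001,0.025],"angular":[0,19.9,0],"claw":0.042},
  {"translation":[0.01,-0.001,0.025],"angular":[0,19.9,0],"claw":0.042},
  {"translation":[0.01,-0.001,0.025],"angular":[0,19.9,0],"claw":0.042},
  {"translation":[0.01,-0.001,0.025],"angular":[0,19.9,0],"claw":0.042},
])

```text
time_s: 49.83
ee_pos: [458.0, 329.6, 179.8]
ee_rot: [-0.05, -2.793, -0.008]
force: [-0.2, -0.2, -1.5]
finger_gap: 48.4
grasp_force: 62.7
```

>>> move_arm([
  {"translation":[0,0,0.01],"angular":[0,0,0],"claw":0.042},
  {"translation":[0,0,0.02],"angular":[0,0,0],"claw":0.042},
  {"translation":[0,0,0.03],"angular":[0,0,0],"claw":0.042},
  {"translation":[0,0,0.037],"angular":[0,0,0],"claw":0.042},
  {"translation":[0,0,0.042],"angular":[0,0,0],"claw":0.042},
  {"translation":[0,0,0.045],"angular":[0,0,0],"claw":0.042},
  {"translation":[0,0,0.045],"angular":[0,0,0],"claw":0.042},
  {"translation":[0,0,0.045],"angular":[0,0,0],"claw":0.042},
])

```text
time_s: 50.5
ee_pos: [442.9, 330.3, 137.4]
ee_rot: [-0.049, -2.792, -0.008]
force: [0.6, -0.4, -0.9]
finger_gap: 48.4
grasp_force: 62.7
```

Run:
```python
from lane import *
plan([[at(10)]])
```

```text
now [442.9 330.3 137.4] tool x [-0.939  0.033  0.342] F [ 0.6 -0.4 -0.9] gap 48.4 t 50.5 q6 [ 0.35  0.53  1.42  0.13  1.52 -1.21]
0 (np.float64(440.1), np.float64(329.1), np.float64(130.9)) -> [ 0.0004 -0.0013  0.007 ] [ 0.   0.  -0.1]
```

Lower 5 mm more and release.

>>> move_arm([
  {"translation":[0,-0.001,0.002],"angular":[0,0,0],"claw":0.042},
  {"translation":[0,-0.001,0.004],"angular":[0,0,0],"claw":0.042},
  {"translation":[0,-0.001,0.005],"angular":[0,0,0],"claw":0.042},
  {"translation":[0,-0.001,0.005],"angular":[0,0,0],"claw":0.042},
  {"translation":[0,-0.001,0.005],"angular":[0,0,0],"claw":0.042},
  {"translation":[0,-0.001,0.005],"angular":[0,0,0],"claw":0.05},
  {"translation":[0,-0.001,0.005],"angular":[0,0,0],"claw":0.06},
  {"translation":[0,-0.001,0.005],"angular":[0,0,0],"claw":0.07},
])

```text
time_s: 51.17
ee_pos: [441.2, 329.4, 133.0]
ee_rot: [-0.049, -2.793, -0.008]
force: [0.3, 0.7, -0.5]
finger_gap: 69.8
grasp_force: 0.0
```

>>> move_arm([
  {"translation":[0,0,0],"angular":[0,0,0],"claw":0.07},
  {"translation":[0,0,0],"angular":[0,0,0],"claw":0.07},
  {"translation":[0,0,-0.01],"angular":[0,0,0],"claw":0.07},
  {"translation":[0,0,-0.03],"angular":[0,0,0],"claw":0.07},
  {"translation":[0,0,-0.055],"angular":[0,0,0],"claw":0.07},
  {"translation":[0,0,-0.075],"angular":[0,0,0],"claw":0.07},
  {"translation":[0,0,-0.08],"angular":[0,0,0],"claw":0.07},
  {"translation":[0,0,-0.08],"angular":[0,0,0],"claw":0.07},
])

```text
time_s: 51.83
ee_pos: [469.8, 328.7, 209.7]
ee_rot: [-0.049, -2.796, -0.01]
force: [-0.3, -0.1, 0.1]
finger_gap: 70.0
grasp_force: 0.0
```

Run:
```python
from lane import *
import cart
lanecheck(); cart.cartons()
plan([[(462,180,210,140)],[(459.4,89.6,120,112)],[(459.4,89.6,25,112)],[(459.4,89.6,230,112)],[(466,240,230,150)],[(*at(90)[:3],178.1,0)]])
```

```text
lane patch px [456. 259.] k -29.0 pred col 454.2 [10. 10.]
lane patch px [453.5 237. ] k -87.0 pred col 451.4 [ 9. 10.]
carton 459.4 89.8 patch 30.9 24.9 long axis deg -68.4
carton 473.3 3.9 patch 30.2 24.2 long axis deg -87.9
carton 601.7 342.1 patch 30.6 25.1 long axis deg -9.0
carton 652.6 333.6 patch 27.1 26.8 long axis deg -1.0
carton 674.6 116.3 patch 39.5 33.2 long axis deg 0.6
now [467.9 328.3 207.2] tool x [-0.939  0.033  0.343] F [ 0.2 -0.9 -0.5] gap 70.0 t 51.9 q6 [ 0.34  0.51  1.28  0.13  1.69 -1.2 ]
0 (462, 180, 210) -> [ 0.0016 -0.1484 -0.0023] [ -6.7 -19.3  37.6]
1 (459.4, 89.6, 120) -> [-0.0561 -0.0709  0.09  ] [ 0. -0. 28.]
2 (459.4, 89.6, 25) -> [ 0.    -0.     0.095] [0. 0. 0.]
3 (459.4, 89.6, 230) -> [ 0.     0.    -0.205] [0. 0. 0.]
4 (466, 240, 230) -> [0.137  0.0625 0.    ] [ -0.   0. -38.]
5 (np.float64(467.5), np.float64(328.2), np.float64(206.1)) -> [0.0428 0.0771 0.0239] [  0.    0.  -28.1]
```

>>> move_arm([
  {"translation":[0,-0.012,0],"angular":[-0.5,-2,4],"claw":0.07},
  {"translation":[0,-0.035,0],"angular":[-1.5,-5,9],"claw":0.07},
  {"translation":[0,-0.06,0],"angular":[-2.5,-8,14],"claw":0.07},
  {"translation":[0.001,-0.085,-0.001],"angular":[-3.5,-11,20],"claw":0.07},
  {"translation":[0.001,-0.11,-0.002],"angular":[-4.5,-14,26],"claw":0.07},
  {"translation":[0.002,-0.13,-0.002],"angular":[-5.5,-17,32],"claw":0.07},
  {"translation":[0.002,-0.145,-0.002],"angular":[-6.7,-19.3,37.6],"claw":0.07},
  {"translation":[0.002,-0.148,-0.002],"angular":[-6.7,-19.3,37.6],"claw":0.07},
])

```text
time_s: 52.6
ee_pos: [459.2, 179.0, 209.4]
ee_rot: [-1.081, -2.95, 0.002]
force: [-0.6, 0.8, 0.5]
finger_gap: 69.9
grasp_force: 0.0
```

>>> move_arm([
  {"translation":[-0.006,-0.008,0],"angular":[0,0,3],"claw":0.07},
  {"translation":[-0.018,-0.022,0.005],"angular":[0,0,8],"claw":0.07},
  {"translation":[-0.03,-0.038,0.015],"angular":[0,0,14],"claw":0.07},
  {"translation":[-0.043,-0.054,0.03],"angular":[0,0,20],"claw":0.07},
  {"translation":[-0.052,-0.066,0.05],"angular":[0,0,25],"claw":0.07},
  {"translation":[-0.056,-0.071,0.07],"angular":[0,0,28],"claw":0.07},
  {"translation":[-0.056,-0.071,0.085],"angular":[0,0,28],"claw":0.07},
  {"translation":[-0.056,-0.071,0.09],"angular":[0,0,28],"claw":0.07},
])

```text
time_s: 53.27
ee_pos: [457.1, 90.3, 117.2]
ee_rot: [-1.752, -2.601, 0.004]
force: [0.4, -0.7, 0.4]
finger_gap: 69.9
grasp_force: 0.0
```

Run:
```python
from lane import *
import cart
cart.cartons()
plan([[(459.4,89.6,25,112)]])
```

```text
carton 473.3 3.9 patch 30.2 24.2 long axis deg -87.9
carton 601.7 342.1 patch 30.5 25.1 long axis deg -9.0
carton 652.6 333.6 patch 27.2 26.8 long axis deg -1.0
carton 674.1 117.1 patch 39.1 32.7 long axis deg 4.1
now [457.4  90.5 117.5] tool x [-0.376  0.926  0.003] F [ 0.3 -0.2 -0.4] gap 70.2 t 53.3 q6 [-0.05  0.23  1.88  0.    1.04 -0.43]
0 (459.4, 89.6, 25) -> [-0.0019  0.002   0.0925] [-0.3 -0.2  0.1]
```

>>> move_arm([
  {"translation":[-0.001,0.001,0.01],"angular":[0,0,0],"claw":0.07},
  {"translation":[-0.001,0.001,0.03],"angular":[0,0,0],"claw":0.07},
  {"translation":[-0.001,0.001,0.055],"angular":[0,0,0],"claw":0.07},
  {"translation":[-0.001,0.001,0.078],"angular":[0,0,0],"claw":0.07},
  {"translation":[-0.001,0.001,0.09],"angular":[0,0,0],"claw":0.07},
  {"translation":[-0.001,0.001,0.094],"angular":[0,0,0],"claw":0.07},
  {"translation":[-0.001,0.001,0.094],"angular":[0,0,0],"claw":0.07},
  {"translation":[-0.001,0.001,0.094],"angular":[0,0,0],"claw":0.06},
])

```text
time_s: 53.98
ee_pos: [461.6, 89.9, 27.0]
ee_rot: [1.755, 2.604, 0.002]
force: [0.8, -0.0, 0.7]
finger_gap: 60.8
grasp_force: 0.0
```

>>> move_arm([
  {"translation":[0,0,0],"angular":[0,0,0],"claw":0.055},
  {"translation":[0,0,0],"angular":[0,0,0],"claw":0.045},
  {"translation":[0,0,0],"angular":[0,0,0],"claw":0.042},
  {"translation":[0,0,0],"angular":[0,0,0],"claw":0.042},
  {"translation":[0,0,0],"angular":[0,0,0],"claw":0.042},
  {"translation":[0,0,0],"angular":[0,0,0],"claw":0.042},
  {"translation":[0,0,-0.01],"angular":[0,0,0],"claw":0.042},
  {"translation":[0,0,-0.03],"angular":[0,0,0],"claw":0.042},
])

```text
time_s: 54.65
ee_pos: [459.2, 89.7, 55.7]
ee_rot: [-1.755, -2.603, 0.001]
force: [0.0, -0.1, -0.7]
finger_gap: 48.4
grasp_force: 62.4
```

>>> move_arm([
  {"translation":[0,0,-0.025],"angular":[0,0,0],"claw":0.042},
  {"translation":[0,0,-0.05],"angular":[0,0,0],"claw":0.042},
  {"translation":[0,0,-0.08],"angular":[0,0,0],"claw":0.042},
  {"translation":[0,0,-0.11],"angular":[0,0,0],"claw":0.042},
  {"translation":[0,0,-0.14],"angular":[0,0,0],"claw":0.042},
  {"translation":[0,0,-0.165],"angular":[0,0,0],"claw":0.042},
  {"translation":[0,0,-0.175],"angular":[0,0,0],"claw":0.042},
  {"translation":[0,0,-0.175],"angular":[0,0,0],"claw":0.042},
])

```text
time_s: 55.32
ee_pos: [462.1, 89.6, 234.2]
ee_rot: [1.753, 2.6, 0.007]
force: [-0.4, -0.3, -2.4]
finger_gap: 48.4
grasp_force: 62.6
```

>>> move_arm([
  {"translation":[0.012,0.005,0],"angular":[0,0,-4],"claw":0.042},
  {"translation":[0.035,0.016,0],"angular":[0,0,-10],"claw":0.042},
  {"translation":[0.06,0.027,0],"angular":[0,0,-16],"claw":0.042},
  {"translation":[0.085,0.039,0],"angular":[0,0,-22],"claw":0.042},
  {"translation":[0.108,0.049,0],"angular":[0,0,-28],"claw":0.042},
  {"translation":[0.127,0.058,0],"angular":[0,0,-34],"claw":0.042},
  {"translation":[0.137,0.062,0],"angular":[0,0,-38],"claw":0.042},
  {"translation":[0.137,0.062,0],"angular":[0,0,-38],"claw":0.042},
])

```text
time_s: 55.98
ee_pos: [465.4, 241.7, 229.0]
ee_rot: [-0.804, -3.034, 0.001]
force: [0.5, -0.6, -1.7]
finger_gap: 48.8
grasp_force: 62.5
```

>>> move_arm([
  {"translation":[0.004,0.007,0],"angular":[0,0,-4],"claw":0.042},
  {"translation":[0.012,0.022,0],"angular":[0,0,-9],"claw":0.042},
  {"translation":[0.021,0.038,0],"angular":[0,0,-15],"claw":0.042},
  {"translation":[0.03,0.054,0],"angular":[0,0,-21],"claw":0.042},
  {"translation":[0.038,0.069,0],"angular":[0,0,-26],"claw":0.042},
  {"translation":[0.043,0.077,0.01],"angular":[0,0,-28],"claw":0.042},
  {"translation":[0.043,0.077,0.02],"angular":[0,0,-28],"claw":0.042},
  {"translation":[0.043,0.077,0.024],"angular":[0,0,-28],"claw":0.042},
])

```text
time_s: 56.65
ee_pos: [466.5, 326.8, 204.1]
ee_rot: [-0.059, -3.138, 0.004]
force: [-0.4, -0.1, -2.3]
finger_gap: 48.6
grasp_force: 62.5
```

Run:
```python
from lane import *
lanecheck(); plan([[at(60)],[at(11)]])
```

```text
lane patch px [456.5 259. ] k -29.0 pred col 454.2 [10.  9.]
lane patch px [454.5 237.5] k -86.0 pred col 451.5 [9. 9.]
lane patch px [451.5 165. ] k -300.0 pred col 442.2 [9.7 4.8]
now [466.4 326.4 203.9] tool x [-0.999  0.038  0.004] F [-0.3 -0.7 -1.9] gap 48.6 t 56.7 q6 [ 0.42  0.32  1.53 -0.    1.31 -1.12]
0 (np.float64(457.2), np.float64(328.5), np.float64(177.9)) -> [0.0092 0.0019 0.0261] [-0.1 19.8 -0.3]
1 (np.float64(440.5), np.float64(329.1), np.float64(131.9)) -> [-0.      0.      0.0489] [0. 0. 0.]
```

>>> move_arm([
  {"translation":[0.002,0.001,0.004],"angular":[0,4,0],"claw":0.042},
  {"translation":[0.005,0.002,0.008],"angular":[0,9,0],"claw":0.042},
  {"translation":[0.008,0.002,0.014],"angular":[0,14,0],"claw":0.042},
  {"translation":[0.009,0.002,0.02],"angular":[0,18,0],"claw":0.042},
  {"translation":[0.009,0.002,0.026],"angular":[0,19.9,0],"claw":0.042},
  {"translation":[0.009,0.002,0.026],"angular":[0,19.9,0],"claw":0.042},
  {"translation":[0.009,0.002,0.026],"angular":[0,19.9,0],"claw":0.042},
  {"translation":[0.009,0.002,0.026],"angular":[0,19.9,0],"claw":0.042},
])

```text
time_s: 57.37
ee_pos: [458.9, 330.1, 181.8]
ee_rot: [-0.05, -2.796, -0.009]
force: [0.3, 0.4, -1.0]
finger_gap: 48.7
grasp_force: 62.5
```

>>> move_arm([
  {"translation":[0,0,0.01],"angular":[0,0,0],"claw":0.042},
  {"translation":[0,0,0.02],"angular":[0,0,0],"claw":0.042},
  {"translation":[0,0,0.03],"angular":[0,0,0],"claw":0.042},
  {"translation":[0,0,0.037],"angular":[0,0,0],"claw":0.042},
  {"translation":[0,0,0.042],"angular":[0,0,0],"claw":0.042},
  {"translation":[0,0,0.045],"angular":[0,0,0],"claw":0.042},
  {"translation":[0,0,0.045],"angular":[0,0,0],"claw":0.042},
  {"translation":[0,0,0.045],"angular":[0,0,0],"claw":0.042},
])

```text
time_s: 58.03
ee_pos: [443.9, 331.0, 139.2]
ee_rot: [-0.049, -2.795, -0.009]
force: [0.4, -0.3, -1.5]
finger_gap: 48.9
grasp_force: 62.5
```

Run:
```python
from lane import *
plan([[at(11)]])
```

```text
now [443.9 331.  139.2] tool x [-0.94   0.033  0.339] F [ 0.4 -0.3 -1.5] gap 48.9 t 58.0 q6 [ 0.35  0.53  1.42  0.13  1.52 -1.21]
0 (np.float64(440.5), np.float64(329.1), np.float64(131.9)) -> [ 0.0007 -0.002   0.008 ] [ 0.1  0.2 -0.1]
```

>>> move_arm([
  {"translation":[0,-0.002,0.002],"angular":[0,0,0],"claw":0.042},
  {"translation":[0.001,-0.002,0.004],"angular":[0,0,0],"claw":0.042},
  {"translation":[0.001,-0.002,0.006],"angular":[0,0,0],"claw":0.042},
  {"translation":[0.001,-0.002,0.006],"angular":[0,0,0],"claw":0.042},
  {"translation":[0.001,-0.002,0.006],"angular":[0,0,0],"claw":0.042},
  {"translation":[0.001,-0.002,0.006],"angular":[0,0,0],"claw":0.05},
  {"translation":[0.001,-0.002,0.006],"angular":[0,0,0],"claw":0.06},
  {"translation":[0.001,-0.002,0.006],"angular":[0,0,0],"claw":0.07},
])

```text
time_s: 58.7
ee_pos: [441.0, 329.1, 134.2]
ee_rot: [-0.049, -2.795, -0.009]
force: [-0.3, -0.4, -0.1]
finger_gap: 69.4
grasp_force: 0.0
```

>>> move_arm([
  {"translation":[0,0,0],"angular":[0,0,0],"claw":0.07},
  {"translation":[0,0,0],"angular":[0,0,0],"claw":0.07},
  {"translation":[0,0,-0.01],"angular":[0,0,0],"claw":0.07},
  {"translation":[0,0,-0.03],"angular":[0,0,0],"claw":0.07},
  {"translation":[0,0,-0.055],"angular":[0,0,0],"claw":0.07},
  {"translation":[0,0,-0.075],"angular":[0,0,0],"claw":0.07},
  {"translation":[0,0,-0.08],"angular":[0,0,0],"claw":0.07},
  {"translation":[0,0,-0.08],"angular":[0,0,0],"claw":0.07},
])

```text
time_s: 59.37
ee_pos: [469.4, 328.3, 211.0]
ee_rot: [-0.049, -2.799, -0.011]
force: [-0.7, 0.2, -0.8]
finger_gap: 69.7
grasp_force: 0.0
```

Run:
```python
from lane import *
import cart
lanecheck(); cart.cartons()
plan([[(466,140,215,130)],[(473.3,3.9,120,91.5)],[(473.3,3.9,25,91.5)],[(473.3,3.9,220,91.5)],[(468,200,230,135)],[(*at(90)[:3],178.1,0)]])
```

```text
lane patch px [456.5 259. ] k -29.0 pred col 454.2 [10.  9.]
lane patch px [454.  237.5] k -86.0 pred col 451.5 [ 9. 10.]
lane patch px [449.5 217.5] k -142.0 pred col 448.9 [9. 9.]
carton 473.3 3.9 patch 30.2 24.2 long axis deg -87.9
carton 548.3 345.0 patch 30.8 26.0 long axis deg -5.5
carton 601.8 343.4 patch 28.0 26.8 long axis deg -89.5
carton 652.8 334.9 patch 26.8 26.6 long axis deg -1.3
carton 674.6 116.3 patch 39.5 33.2 long axis deg 0.6
now [467.4 327.9 208.5] tool x [-0.94   0.033  0.34 ] F [-0.9 -0.5 -0. ] gap 70.0 t 59.5 q6 [ 0.34  0.5   1.28  0.12  1.68 -1.2 ]
0 (466, 140, 215) -> [-0.0026 -0.1879 -0.0078] [ -8.3 -18.7  47.5]
1 (473.3, 3.9, 120) -> [-0.109  -0.0819  0.095 ] [-0.  -0.  38.5]
2 (473.3, 3.9, 25) -> [ 0.    -0.     0.095] [0. 0. 0.]
3 (473.3, 3.9, 220) -> [-0.     0.    -0.195] [0. 0. 0.]
4 (468, 200, 230) -> [ 0.1962 -0.0002 -0.01  ] [  0.    0.  -43.5]
5 (np.float64(467.5), np.float64(328.2), np.float64(206.1)) -> [0.091  0.0903 0.0239] [ -0.    0.  -43.1]
```

>>> move_arm([
  {"translation":[0,-0.015,-0.001],"angular":[-1,-2,5],"claw":0.07},
  {"translation":[0,-0.04,-0.002],"angular":[-2,-5,11],"claw":0.07},
  {"translation":[-0.001,-0.07,-0.004],"angular":[-3,-8,17],"claw":0.07},
  {"translation":[-0.001,-0.1,-0.006],"angular":[-4.5,-11,24],"claw":0.07},
  {"translation":[-0.002,-0.13,-0.008],"angular":[-6,-14,31],"claw":0.07},
  {"translation":[-0.002,-0.16,-0.008],"angular":[-7,-16.5,38],"claw":0.07},
  {"translation":[-0.003,-0.182,-0.008],"angular":[-8.3,-18.7,44],"claw":0.07},
  {"translation":[-0.003,-0.188,-0.008],"angular":[-8.3,-18.7,47.5],"claw":0.07},
])

```text
time_s: 60.13
ee_pos: [464.3, 137.3, 214.3]
ee_rot: [1.338, 2.842, -0.003]
force: [0.5, 0.0, -0.8]
finger_gap: 70.3
grasp_force: 0.0
```

>>> move_arm([
  {"translation":[-0.012,-0.009,0],"angular":[0,0,4],"claw":0.07},
  {"translation":[-0.034,-0.026,0.005],"angular":[0,0,10],"claw":0.07},
  {"translation":[-0.06,-0.045,0.015],"angular":[0,0,17],"claw":0.07},
  {"translation":[-0.085,-0.064,0.03],"angular":[0,0,24],"claw":0.07},
  {"translation":[-0.103,-0.077,0.05],"angular":[0,0,31],"claw":0.07},
  {"translation":[-0.109,-0.082,0.07],"angular":[0,0,36],"claw":0.07},
  {"translation":[-0.109,-0.082,0.09],"angular":[0,0,38.5],"claw":0.07},
  {"translation":[-0.109,-0.082,0.095],"angular":[0,0,38.5],"claw":0.07},
])

```text
time_s: 60.8
ee_pos: [470.7, 3.9, 116.6]
ee_rot: [-2.191, -2.242, 0.006]
force: [-0.2, 0.3, -0.0]
finger_gap: 69.8
grasp_force: 0.0
```

Run:
```python
from lane import *
S=viewer.camera("scene")
for q in patches(S,10,250):
    if 240<q[0][0]<420 and 190<q[0][1]<250: print(np.round(q[0],1),onz("scene",q[0][::-1],45).round(1))
plan([[(473.3,3.9,25,91.5)]])
```

```text
[324.5 217.5] [473.2   5.8  45. ]
now [471.    4.3 117.1] tool x [-0.027  1.     0.002] F [-0.6  0.8  0.4] gap 69.9 t 60.9 q6 [-0.23  0.24  1.87  0.    1.04 -0.26]
0 (473.3, 3.9, 25) -> [-0.0007  0.0029  0.0921] [-0.4 -0.1  0. ]
```

>>> move_arm([
  {"translation":[0,0.001,0.01],"angular":[0,0,0],"claw":0.07},
  {"translation":[0,0.001,0.03],"angular":[0,0,0],"claw":0.07},
  {"translation":[0,0.001,0.055],"angular":[0,0,0],"claw":0.07},
  {"translation":[0,0.001,0.078],"angular":[0,0,0],"claw":0.07},
  {"translation":[0,0.001,0.09],"angular":[0,0,0],"claw":0.07},
  {"translation":[0,0.001,0.095],"angular":[0,0,0],"claw":0.07},
  {"translation":[0,0.001,0.095],"angular":[0,0,0],"claw":0.07},
  {"translation":[0,0.001,0.095],"angular":[0,0,0],"claw":0.06},
])

```text
time_s: 61.52
ee_pos: [476.0, 4.1, 26.2]
ee_rot: [2.19, 2.251, 0.002]
force: [-0.7, -0.9, 0.2]
finger_gap: 60.3
grasp_force: 0.0
```

>>> move_arm([
  {"translation":[0,0,0],"angular":[0,0,0],"claw":0.055},
  {"translation":[0,0,0],"angular":[0,0,0],"claw":0.045},
  {"translation":[0,0,0],"angular":[0,0,0],"claw":0.042},
  {"translation":[0,0,0],"angular":[0,0,0],"claw":0.042},
  {"translation":[0,0,0],"angular":[0,0,0],"claw":0.042},
  {"translation":[0,0,0],"angular":[0,0,0],"claw":0.042},
  {"translation":[0,0,-0.01],"angular":[0,0,0],"claw":0.042},
  {"translation":[0,0,-0.03],"angular":[0,0,0],"claw":0.042},
])

```text
time_s: 62.18
ee_pos: [473.8, 4.1, 54.8]
ee_rot: [-2.19, -2.249, 0.002]
force: [0.3, 0.3, -1.3]
finger_gap: 48.7
grasp_force: 62.4
```

>>> move_arm([
  {"translation":[0,0,-0.025],"angular":[0,0,0],"claw":0.042},
  {"translation":[0,0,-0.05],"angular":[0,0,0],"claw":0.042},
  {"translation":[0,0,-0.08],"angular":[0,0,0],"claw":0.042},
  {"translation":[0,0,-0.11],"angular":[0,0,0],"claw":0.042},
  {"translation":[0,0,-0.14],"angular":[0,0,0],"claw":0.042},
  {"translation":[0,0,-0.165],"angular":[0,0,0],"claw":0.042},
  {"translation":[0,0,-0.175],"angular":[0,0,0],"claw":0.042},
  {"translation":[0,0,-0.175],"angular":[0,0,0],"claw":0.042},
])

```text
time_s: 62.85
ee_pos: [476.7, 3.5, 233.4]
ee_rot: [2.188, 2.247, 0.006]
force: [0.4, -0.4, -1.5]
finger_gap: 48.8
grasp_force: 62.6
```

>>> move_arm([
  {"translation":[0.015,0,0],"angular":[0,0,-4],"claw":0.042},
  {"translation":[0.045,0,0],"angular":[0,0,-10],"claw":0.042},
  {"translation":[0.078,0,0],"angular":[0,0,-16],"claw":0.042},
  {"translation":[0.112,0,0],"angular":[0,0,-23],"claw":0.042},
  {"translation":[0.146,0,0],"angular":[0,0,-30],"claw":0.042},
  {"translation":[0.176,0,0],"angular":[0,0,-37],"claw":0.042},
  {"translation":[0.196,0,0],"angular":[0,0,-43.5],"claw":0.042},
  {"translation":[0.196,0,0],"angular":[0,0,-43.5],"claw":0.042},
])

```text
time_s: 63.52
ee_pos: [468.4, 203.1, 228.2]
ee_rot: [-1.188, -2.905, 0.0]
force: [-1.1, -1.0, -1.9]
finger_gap: 48.7
grasp_force: 62.5
```

>>> move_arm([
  {"translation":[0.01,0.01,0],"angular":[0,0,-5],"claw":0.042},
  {"translation":[0.028,0.028,0],"angular":[0,0,-11],"claw":0.042},
  {"translation":[0.047,0.047,0],"angular":[0,0,-18],"claw":0.042},
  {"translation":[0.066,0.066,0],"angular":[0,0,-25],"claw":0.042},
  {"translation":[0.082,0.081,0],"angular":[0,0,-32],"claw":0.042},
  {"translation":[0.091,0.09,0.01],"angular":[0,0,-38],"claw":0.042},
  {"translation":[0.091,0.09,0.02],"angular":[0,0,-43],"claw":0.042},
  {"translation":[0.091,0.09,0.022],"angular":[0,0,-43],"claw":0.042},
])

```text
time_s: 64.18
ee_pos: [467.5, 327.2, 204.7]
ee_rot: [-0.05, -3.136, 0.005]
force: [0.1, -0.1, -2.3]
finger_gap: 48.4
grasp_force: 62.6
```

Run:
```python
from lane import *
lanecheck(); plan([[at(60)],[at(15)]])
```

```text
lane patch px [456.5 259. ] k -29.0 pred col 454.2 [10.  9.]
lane patch px [454.  237.5] k -86.0 pred col 451.5 [ 9. 10.]
lane patch px [449.5 217.5] k -142.0 pred col 448.9 [9. 9.]
lane patch px [452. 165.] k -300.0 pred col 442.2 [ 6. 10.]
now [467.7 326.7 205.2] tool x [-0.999  0.037  0.005] F [-0.1 -0.4 -1.7] gap 49.0 t 64.2 q6 [ 0.41  0.32  1.52 -0.    1.31 -1.12]
0 (np.float64(457.2), np.float64(328.5), np.float64(177.9)) -> [0.0105 0.0015 0.0274] [-0.1 19.7 -0.3]
1 (np.float64(441.8), np.float64(329.1), np.float64(135.6)) -> [0.     0.0001 0.045 ] [0. 0. 0.]
```

>>> move_arm([
  {"translation":[0.002,0.001,0.004],"angular":[0,4,0],"claw":0.042},
  {"translation":[0.005,0.001,0.008],"angular":[0,9,0],"claw":0.042},
  {"translation":[0.008,0.001,0.014],"angular":[0,14,0],"claw":0.042},
  {"translation":[0.01,0.001,0.02],"angular":[0,18,0],"claw":0.042},
  {"translation":[0.01,0.001,0.026],"angular":[0,19.9,0],"claw":0.042},
  {"translation":[0.01,0.001,0.026],"angular":[0,19.9,0],"claw":0.042},
  {"translation":[0.01,0.001,0.026],"angular":[0,19.9,0],"claw":0.042},
  {"translation":[0.01,0.001,0.026],"angular":[0,19.9,0],"claw":0.042},
])

```text
time_s: 64.9
ee_pos: [459.2, 328.9, 182.9]
ee_rot: [-0.05, -2.796, -0.008]
force: [0.7, 0.3, -2.5]
finger_gap: 48.3
grasp_force: 62.6
```

>>> move_arm([
  {"translation":[0,0,0.01],"angular":[0,0,0],"claw":0.042},
  {"translation":[0,0,0.02],"angular":[0,0,0],"claw":0.042},
  {"translation":[0,0,0.03],"angular":[0,0,0],"claw":0.042},
  {"translation":[0,0,0.037],"angular":[0,0,0],"claw":0.042},
  {"translation":[0,0,0.042],"angular":[0,0,0],"claw":0.042},
  {"translation":[0,0,0.045],"angular":[0,0,0],"claw":0.042},
  {"translation":[0,0,0.045],"angular":[0,0,0],"claw":0.042},
  {"translation":[0,0,0.045],"angular":[0,0,0],"claw":0.042},
])

```text
time_s: 65.57
ee_pos: [444.2, 329.7, 140.3]
ee_rot: [-0.048, -2.795, -0.009]
force: [-0.1, -0.6, -1.7]
finger_gap: 48.3
grasp_force: 62.6
```

Run:
```python
from lane import *
plan([[at(11)]])
```

```text
now [444.2 329.7 140.3] tool x [-0.94   0.033  0.34 ] F [-0.1 -0.6 -1.7] gap 48.3 t 65.6 q6 [ 0.35  0.52  1.42  0.13  1.52 -1.21]
0 (np.float64(440.5), np.float64(329.1), np.float64(131.9)) -> [ 0.0006 -0.0007  0.0091] [ 0.   0.1 -0.1]
```

>>> move_arm([
  {"translation":[0,-0.001,0.002],"angular":[0,0,0],"claw":0.042},
  {"translation":[0,-0.001,0.005],"angular":[0,0,0],"claw":0.042},
  {"translation":[0,-0.001,0.007],"angular":[0,0,0],"claw":0.042},
  {"translation":[0,-0.001,0.007],"angular":[0,0,0],"claw":0.042},
  {"translation":[0,-0.001,0.007],"angular":[0,0,0],"claw":0.042},
  {"translation":[0,-0.001,0.007],"angular":[0,0,0],"claw":0.05},
  {"translation":[0,-0.001,0.007],"angular":[0,0,0],"claw":0.06},
  {"translation":[0,-0.001,0.007],"angular":[0,0,0],"claw":0.07},
])

```text
time_s: 66.23
ee_pos: [441.9, 328.7, 134.0]
ee_rot: [-0.048, -2.795, -0.009]
force: [0.3, 0.1, 0.3]
finger_gap: 69.7
grasp_force: 0.0
```

>>> move_arm([
  {"translation":[0,0,0],"angular":[0,0,0],"claw":0.07},
  {"translation":[0,0,0],"angular":[0,0,0],"claw":0.07},
  {"translation":[0,0,-0.01],"angular":[0,0,0],"claw":0.07},
  {"translation":[0,0,-0.03],"angular":[0,0,0],"claw":0.07},
  {"translation":[0,0,-0.055],"angular":[0,0,0],"claw":0.07},
  {"translation":[0,0,-0.08],"angular":[0,0,0],"claw":0.07},
  {"translation":[0,0,-0.1],"angular":[0,0,0],"claw":0.07},
  {"translation":[0,0,-0.11],"angular":[0,0,0],"claw":0.07},
])

```text
time_s: 66.9
ee_pos: [480.8, 327.6, 240.6]
ee_rot: [-0.049, -2.799, -0.011]
force: [-0.1, -0.0, 0.0]
finger_gap: 69.5
grasp_force: 0.0
```

>>> move_arm([
  {"translation":[0,-0.02,0],"angular":[0,0,0],"claw":0.07},
  {"translation":[0,-0.05,0],"angular":[0,0,0],"claw":0.07},
  {"translation":[0,-0.09,0],"angular":[0,0,0],"claw":0.07},
  {"translation":[0,-0.12,0],"angular":[0,0,0],"claw":0.07},
  {"translation":[0,-0.15,0],"angular":[0,0,0],"claw":0.07},
  {"translation":[0,-0.17,0],"angular":[0,0,0],"claw":0.07},
  {"translation":[0,-0.17,0],"angular":[0,0,0],"claw":0.07},
  {"translation":[0,-0.17,0],"angular":[0,0,0],"claw":0.07},
])

```text
time_s: 67.57
ee_pos: [473.2, 156.8, 237.3]
ee_rot: [-0.052, -2.794, -0.01]
force: [0.2, 0.4, 0.1]
finger_gap: 70.1
grasp_force: 0.0
```

Run:
```python
from lane import *
import cart
lanecheck(); T=cart.cartons()
h=viewer.mark_of("drawer_handle","top")[:1]; print(h and onz("top",h[0]["position"],100))
# blue front edge, shut drawer
m=color(T,(105,120,40),(125,255,255)); ys,xs=np.nonzero(m[180:260,400:500]); 
for q in (430,450,470):
    k=xs+400==q
    if k.any(): print(q,onz("top",(ys[k].min()+180-.5,q),123).round(1),onz("top",(ys[k].max()+180+.5,q),123).round(1))
# red stop-relative gaps: white/blue/dark profile along lane axis (scene)
S=viewer.camera("scene")
for nm in ("jar","spray","bowl","tape"):
    r=viewer.mark_of(nm,"top")[:1]; print(nm,r and (round(r[0]["score"],2),onz("top",r[0]["position"],0).round(1)))
plan([])
```

```text
lane patch px [456. 259.] k -29.0 pred col 454.2 [10. 10.]
lane patch px [454. 238.] k -84.0 pred col 451.6 [10. 10.]
lane patch px [449.5 217.5] k -142.0 pred col 448.9 [9. 9.]
lane patch px [447. 199.] k -197.0 pred col 446.5 [8. 8.]
carton 548.7 339.7 patch 29.4 15.1 long axis deg -1.5
carton 602.3 338.3 patch 27.7 17.8 long axis deg 0.6
carton 674.4 116.4 patch 39.5 33.4 long axis deg 1.8
[]
430 [ 569.8 -302.   123. ] [ 556.6 -301.8  123. ]
450 [ 573.  -355.2  123. ] [ 562.5 -355.   123. ]
470 [ 576.3 -408.8  123. ] [ 565.7 -408.6  123. ]
jar (0.16, array([424. , 368.5,   0. ]))
spray []
bowl (0.73, array([809.8, 103.6,   0. ]))
tape (0.78, array([ 796.7, -163.7,    0. ]))
now [473.  158.2 237. ] tool x [-0.94   0.031  0.34 ] F [0.3 0.2 0.9] gap 70.2 t 68.0 q6 [ 0.07  0.38  1.4   0.04  1.71 -1.47]
```

```bash
python3 -c "
from rig import env; print(env.finish_job())"
```

```text
the job is handed in; nothing more can be done
None
```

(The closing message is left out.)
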